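# Open the analyser's sample deck, load the tubes and start the run

### The arm

A 7-joint arm with a two-finger parallel gripper is mounted at the origin on the work surface. World frame = base frame: x ahead of the robot, y to its left, z up, the work surface at z = 0. Lengths are in mm, angles in rad, forces in N, time in s.
With the tool pointing down it reaches from about 400 to 875 mm from the base axis. Payload 6.5 kg.
Tool frame: the origin (TCP) lies at the very end of the fingers, on their centre line; the grasp point (between the pads) lies 19 mm behind it; z points along the fingers, x is the direction in which the jaws open and shut, and the axes are right-handed (so a half turn about z gives the same grasp; the last joint's range is limited). The gripper opens to 85 mm and grips with 20 to 120 N. Pads are 22 mm wide; open, the fingers measure 114 mm over their backs; the gripper's body (76 mm by 85 mm) begins 54 mm behind the grasp point. The pads swing forward as they close: fully open they stand 13 mm farther back than shut.
Start: joints at [-1.179, 0.536, -0.004, 1.538, 0.003, 1.067, -0.071], TCP at [287.279, 583.062, 231.29] pointing down, gripper open.
Joint ranges: [-2.7, 2.7], [-0.37, 2.16], [-1.27, 1.26], [0.24, 2.4], [-1.31, 4.45], [0.19, 1.91], [-2.76, 2.76]. Speed limits (rad/s): [2.39, 2.39, 3.14, 3.14, 3.14, 3.14, 3.14].

### API

Orientations are given as a unit quaternion [x, y, z, w].
In Python, from rig import telemetry, imaging, ticket gives the robot as it stands.
- The arm moves only by the tool arm_command, never from a script. Its argument "commands" is a list that holds one entry, the list of rows, each a list of 5 numbers: the closure, from 0 (fully open) to 1 (shut), then the shift along the tool's x, y, z in m, then the turn about the tool's z in degrees. In form: [[[jaw, x, y, z, turn], ...]]. A call has exactly 5 rows; each row is the pose to reach, as a shift and turn from the pose measured when the call began, along the tool's axes at that moment; what a row does not reach only later rows make up. A row lasts 1/10 s, in which the tool goes at most 50 mm and 8.59 degrees, less where a joint would pass 70% of its speed; a pose out of reach is approached as far as the arm can. A call with a gripper value outside its range is refused whole. The fingers move at their own pace and stop on an object; the grip force is fixed at half the most. Time passes only in rows, so rows that repeat a pose let the fingers close, or fill a call up. It gives the time, the measured TCP pose, the force and the opening at its end, in the units of the state.
- telemetry.state(): the state, without advancing time (a new reading comes with each control period).
- imaging.grab_frame(name): name is "scene" or "side" or "wrist"; returns a dict with "frame" (384x512x3 uint8, red, green, blue), "depth" (384x512 float32, mm along the optical axis (not along the pixel's ray), 0 where there is no reading), "K" (3x3 intrinsics, pixels), "extrinsics" (4x4, takes a point from world to camera coordinates); the wrist camera has in their place "mount" (4x4, takes a point from camera to tool coordinates, whose origin is the TCP and whose axes are the tool frame's). Camera axes: x right, y down, z forward; pixel columns grow to the right and rows downward; lengths in mm; the calibration is good to about 2 mm. A picture is of the moment at which its call begins: read the wrist's pose just before it.
- ticket.hand_in(): hands the job in, once; it reports no verdict.
The state is a dict: "clock": time; "joint_pos": joint angles; "joint_vel": joint speeds; "joint_torque": joint torques, N m; "tcp_pos": TCP position; "tcp_rot": TCP orientation; "ft_force": force on the tool from outside, world axes, zero at the start; "torque": the same for the moment, N m; "gripper_width": opening from 0.0 (shut) to 1.0 (fully open).
Only numpy, scipy, OpenCV 4.12 (cv2) and the standard library are available. Lean on these libraries where they do the work, as an engineer would, in place of code of your own. Each camera call takes 0.05 s, during which the arm holds its last target. There are 200 camera calls.

### The job

Start the morning run on the analyser: take the dust guard off the sample wells without forcing it - raise its front end so that it tilts clear of the retaining lip, then draw its tongue out from under the keeper at the back - and lay it flat in the middle of the steel plate. Then move every tall capped tube from the yellow rack into a well of its own, foot down and fully home, and last of all press the start button fully down and let it go. Leave the short open tubes and everything else on the bench where they are, and the guard must still lie in the middle of its plate at the end.

Things in the scene. Friction and masses are not known exactly. Their poses are not given: they have to be found in the camera images.
- station: white bench-top analyser, fixed. Origin: on the bench under the middle of its sample deck; x points to its back (away from the robot at yaw 0), y left, z up. Flat sample deck x -120..120, y -125..105 mm, 62 mm above the bench, with five round wells in a row along x. Behind it (x 122..272) a screen housing up to 140 mm above the bench
- guard: dust guard, loose, about 120 g: flat grey plate 6 mm thick, x -90..80, y -50..50 mm, covering the wells, with a tongue 60 mm wide, 6 mm thick going on to x 105 at its back and a black upright handle fin 14 mm thick (y), x -55..-5, z 6..42 mm. Origin: underside, centre line; fitted, it lies on the deck at the station's x = y = 0 with the same axes
- guard_grip (a point): grip point on the guard's fin (x -30, y 0, z 30 mm in its frame). Fitted, the guard's front edge is behind the lip and its tongue under the keeper: raise the front 10 to 20 degrees about the tongue's end until it is above the lip, draw it forward (station -x) at least 25 mm, then lift away
- guard_tongue (a point): underside of the tongue's back end, x 105, y 0, z 0 mm in the guard's frame
- plate: flat stainless-steel plate lying on the bench, fixed, 260 (x) x 180 (y) x 5 mm thick, where the guard is parked. Origin: centre of its underside
- keeper (a point): middle of the underside of the steel keeper bridge at the back of the deck (station x 99, z 75 mm): 20 mm deep in x, underside 13 mm and top 19 mm above the deck, posts at y +-37..49 mm, stop behind at x 108.5. The grey retaining lip at the front of the deck: station x -102..-94, y -60..60, 20 mm high above the deck; 4 mm in front of the fitted guard
- rack: yellow tube rack, fixed, 190 (x) x 120 (y) x 55 mm high; origin: centre of its underside. Eight round holes 20 mm wide with floor 6 mm above the bench, at x -66, -22, 22, 66 and y -30, 30 mm
- start_top (a point): top of the analyser's round start button, 26 mm wide, on the deck at the right of the wells (y -95 mm in the station's frame); pressed straight down
- start (a joint): start button travel, 0 released, 0.006 m fully down (spring, about 5 N); springs back when let go
- tube0: tall capped sample tube, loose, 25 g, one of five alike (some may be absent): clear, 16 mm wide with tapered foot, 108 mm long in all; grey cap 18 mm wide from 78 to 108 mm above the foot. Origin: centre of the foot's underside, z along the tube to the cap. Starts upright in one of the rack's holes
- tube1: tall capped sample tube, loose, 25 g, one of five alike (some may be absent): clear, 16 mm wide with tapered foot, 108 mm long in all; grey cap 18 mm wide from 78 to 108 mm above the foot. Origin: centre of the foot's underside, z along the tube to the cap. Starts upright in one of the rack's holes
- tube2: tall capped sample tube, loose, 25 g, one of five alike (some may be absent): clear, 16 mm wide with tapered foot, 108 mm long in all; grey cap 18 mm wide from 78 to 108 mm above the foot. Origin: centre of the foot's underside, z along the tube to the cap. Starts upright in one of the rack's holes
- tube3: tall capped sample tube, loose, 25 g, one of five alike (some may be absent): clear, 16 mm wide with tapered foot, 108 mm long in all; grey cap 18 mm wide from 78 to 108 mm above the foot. Origin: centre of the foot's underside, z along the tube to the cap. Starts upright in one of the rack's holes
- tube4: tall capped sample tube, loose, 25 g, one of five alike (some may be absent): clear, 16 mm wide with tapered foot, 108 mm long in all; grey cap 18 mm wide from 78 to 108 mm above the foot. Origin: centre of the foot's underside, z along the tube to the cap. Starts upright in one of the rack's holes
- short0: short open glass tube without cap, 14 mm wide, 75 mm long, upright in the rack; not to be loaded. Origin: centre of its underside
- short1: short open glass tube without cap, 14 mm wide, 75 mm long, upright in the rack; not to be loaded. Origin: centre of its underside
- well0 (a point): centre of the floor of sample well 0 (station x -72, y 0 mm, 14 mm above the bench): round, 20 mm wide, 48 mm deep below the deck
- well1 (a point): centre of the floor of sample well 1 (station x -36, y 0 mm, 14 mm above the bench): round, 20 mm wide, 48 mm deep below the deck
- well2 (a point): centre of the floor of sample well 2 (station x 0, y 0 mm, 14 mm above the bench): round, 20 mm wide, 48 mm deep below the deck
- well3 (a point): centre of the floor of sample well 3 (station x 36, y 0 mm, 14 mm above the bench): round, 20 mm wide, 48 mm deep below the deck
- well4 (a point): centre of the floor of sample well 4 (station x 72, y 0 mm, 14 mm above the bench): round, 20 mm wide, 48 mm deep below the deck
- roll: bystander, to be left alone: paper roll standing on end, 44 mm wide, 57 mm high; origin: centre of its underside
- washbottle: bystander, to be left alone: white wash bottle, 70 mm wide, 160 mm high; origin: centre of its underside
- pot: bystander, to be left alone: small clear screw-top pot, 52 mm wide, 50 mm high; origin: centre of its underside
Not all that is in view belongs to the job. Of the things shaped like the guard, the grey one is meant.

How it is judged:
By the outcome, as a careful person would: the job done as asked, in the order asked, and still so for the second after the job is handed in, with the robot touching nothing.
Of tube0, tube1, tube2, tube3, tube4 only 3 to 5 are there at a start; the rules pass over those that are not, and their reading is None.
At some moment in a run one of guard may be knocked a few centimetres aside while the robot is not near it.
It also fails if it takes over 210 s, if anything falls off the work surface, if the arm or the gripper's body presses on something with over 40 N, if the wrist force passes 120 N, or if a joint passes its speed limit or range.

## Working session

There is one attempt and no reset: what is moved stays moved. The work goes in short steps, Python scripts to look and compute and a tool call to move; the robot and the scene stay as the last step left them, time stands still between calls to the robot, and variables do not carry over. Pictures are saved under pics/ and viewed, on a budget of 14 in all, crops included, one or two more only if the job needs it, and the job is handed in when it is done.

Besides the shell and the picture viewer there is one more tool, called after ">>>" as a command line: name --argument value ..., lists and objects as JSON in quotes. arm_command: Moves the arm, as the interface text tells. Its arguments: {"type":"object","properties":{"commands":{"type":"array"}},"required":["commands"]}

```bash
mkdir -p pics; cat > h.py <<'E'
import numpy as np, cv2
from scipy.spatial.transform import Rotation as R
from rig import telemetry, imaging, ticket
def grab(n):
    s=telemetry.state(); f=imaging.grab_frame(n)
    if n=="wrist":
        T=np.eye(4); T[:3,:3]=R.from_quat(s["tcp_rot"]).as_matrix(); T[:3,3]=s["tcp_pos"]
        f["c2w"]=T@np.array(f["mount"])
    else: f["c2w"]=np.linalg.inv(np.array(f["extrinsics"]))
    f["K"]=np.array(f["K"]); return f
def save(f,name,crop=None,scale=1):
    im=f["frame"][:,:,::-1]
    if crop: im=im[crop[1]:crop[3],crop[0]:crop[2]]
    cv2.imwrite("pics/"+name,cv2.resize(im,None,fx=scale,fy=scale,interpolation=cv2.INTER_CUBIC))
def onplane(f,uv,z):
    uv=np.atleast_2d(np.array(uv,float)); d=np.c_[uv,np.ones(len(uv))]@np.linalg.inv(f["K"]).T@f["c2w"][:3,:3].T
    o=f["c2w"][:3,3]; return o+d*((z-o[2])/d[:,2])[:,None]
def cloud(f):
    v,u=np.mgrid[:384,:512]; d=f["depth"]; p=np.stack([u,v,np.ones_like(u)],-1)@np.linalg.inv(f["K"]).T*d[...,None]
    p=p@f["c2w"][:3,:3].T+f["c2w"][:3,3]; p[d<=0]=np.nan; return p
def proj(f,P):
    P=np.atleast_2d(P); c=(P-f["c2w"][:3,3])@f["c2w"][:3,:3]; q=c@f["K"].T; return q[:,:2]/q[:,2:]
E
python3 - <<'E'
from h import *
s=telemetry.state(); print(s["tcp_pos"],s["tcp_rot"],s["clock"],s["ft_force"],s["gripper_width"])
for n in("scene","side"):
    f=grab(n); save(f,n+"0.png",scale=1.5); np.save(n+"0.npy",cloud(f)); print(n,f["c2w"][:3,3],(f["depth"]>0).mean())
E
```

```text
[287.01670323 582.51199965 230.41320488] [ 8.49102691e-01  5.28227117e-01 -7.09813358e-04  4.79624367e-04] 0.0 [-0.45426799  0.00183805 -0.25233922] 0.9999957115358903
scene [1160.10123319 -703.03712329  710.39128279] 0.9944508870442709
side [ 340.75115925 -881.44525351  975.10706789] 0.9961395263671875
```

View pics/scene0.png

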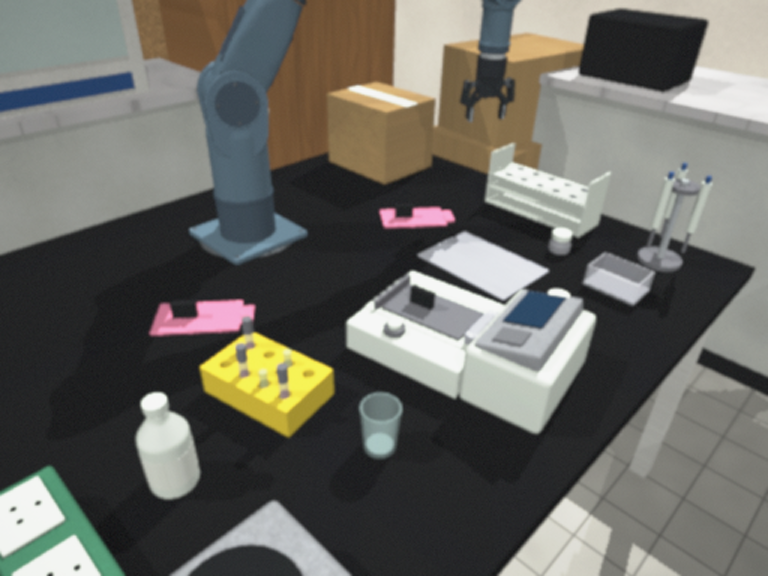

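View pics/side0.png

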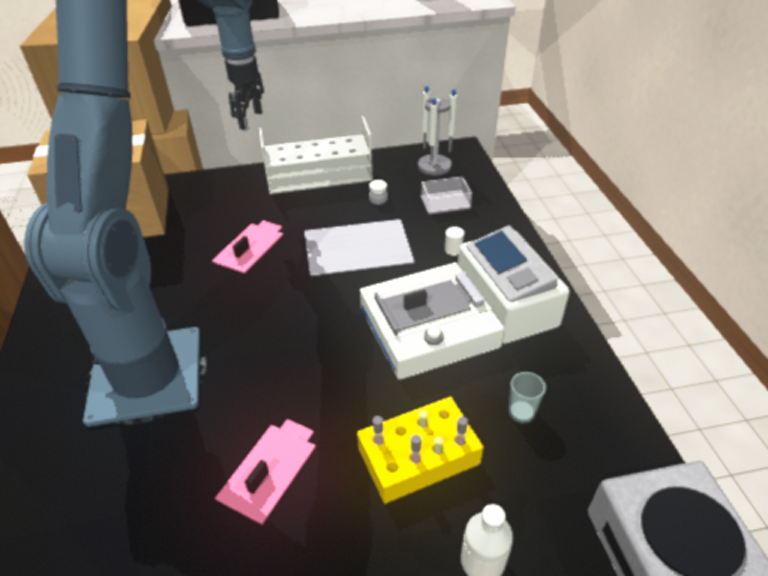

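Candidates for the guard: pink ones at scene0 (418,217) and (205,316), and the grey one on the analyser at (445,305), which I choose. The rack holds dark caps at side0 (378,430), (416,445) and (462,430), so three tall tubes. There are two short ones at (423,418) and (438,445).

```bash
python3 - <<'E'
from h import *
def rect(P): 
    r=cv2.minAreaRect(P[:,:2].astype(np.float32)); return np.round(r[0],1),np.round(r[1],1),round(r[2],2)
def rects(P):
    lo=P
    return rect(P)
for n in("scene","side"):
    f=grab(n); c=cloud(f); hsv=cv2.cvtColor(f["frame"],cv2.COLOR_RGB2HSV); H,S,V=[hsv[...,i].astype(int) for i in range(3)]; z=c[...,2]
    print(n)
    def big(m):
        k,l,st,_=cv2.connectedComponentsWithStats(m.astype(np.uint8)); i=1+np.argmax(st[1:,4]); return l==i
    m=big((H>20)&(H<35)&(S>120)&(V>80)&(abs(z-55)<6)); print("rack",m.sum(),rect(c[m]),np.median(z[m]))
    reg=(c[...,0]>300)&(c[...,0]<950)&(abs(c[...,1])<500)
    m=big((S<60)&(V>120)&(abs(z-5)<6)&reg&(c[...,1]>0)); print("plate",m.sum(),rect(c[m]),np.median(z[m]))
    m=big((abs(z-64)<9)&reg&~((H>20)&(H<35)&(S>120))); print("deck",m.sum(),rect(c[m]),np.median(z[m]))
    d=m&(V<150)&(z>60); g=big(d); print("guard",g.sum(),rect(c[g]),np.median(z[g]))
    m=(z>88)&(z<115)&reg; k,l,st,ce=cv2.connectedComponentsWithStats(m.astype(np.uint8))
    for i in range(1,k):
        if st[i,4]>15: q=c[l==i]; print("hi",ce[i].round(),st[i,4],np.round(np.median(q,0)),rect(q),np.round(np.median(f["frame"][l==i],0)))
E
```

```text
scene
rack 1955 (array([ 510.9, -306.4]), array([194.3, 123.7]), 11.9) 55.22879059847878
plate 1957 (array([506.4, 322.5]), array([268.8, 195.3]), 0.01) 5.720884304064384
deck 3607 (array([686.6,  18.5]), array([394.3, 236. ]), 9.27) 63.56152854185029
guard 387 (array([596.7,  13.2]), array([176., 113.]), 12.82) 68.2744435162873
hi [282. 195.] 121 [584.   6. 101.] (array([581.9,   9.6]), array([50.9, 16.9]), 8.52) [46. 48. 49.]
hi [329. 212.] 37 [739.  20. 114.] (array([738.2,  20.1]), array([  4.9, 113.3]), 9.51) [222. 227. 223.]
hi [352. 243.] 1035 [858. -62. 108.] (array([807.5,  39.3]), array([149.9, 231.6]), 9.11) [203. 212. 200.]
hi [165. 217.] 69 [ 446. -294.  103.] (array([ 441.7, -292.2]), array([17.1, 16.7]), 13.39) [ 98.  98. 101.]
hi [161. 234.] 82 [ 501. -344.  105.] (array([ 496.9, -340.1]), array([17.7, 20.2]), 27.52) [121. 118. 104.]
hi [188. 248.] 83 [ 587. -325.  104.] (array([ 582.6, -323.2]), array([15.5, 18.4]), 84.75) [123. 121. 103.]
hi [123. 286.] 95 [ 586. -492.  104.] (array([ 579.8, -489.3]), array([11.3, 37.9]), 58.28) [216. 222. 214.]
hi [200. 360.] 1068 
[... 483 characters left out ...]
7.7]), array([152.2, 231.5]), 10.29) [208. 212. 197.]
hi [276. 197.] 99 [577.   5. 102.] (array([577.2,   7.7]), array([50.2, 18.3]), 14.74) [68. 68. 67.]
hi [251. 282.] 67 [ 437. -297.  109.] (array([ 437.1, -292.9]), array([17.4, 15.9]), 76.91) [120. 114. 101.]
hi [307. 283.] 62 [ 577. -328.  108.] (array([ 579. , -323.9]), array([17.3, 18.8]), 7.53) [131. 124.  98.]
hi [277. 295.] 65 [ 493. -346.  110.] (array([ 492.6, -342.5]), array([17.2, 17.1]), 24.75) [161. 147. 100.]
hi [434. 318.] 772 [ 839. -488.  109.] (array([ 846.5, -486.3]), array([178.6,  28.5]), 0.82) [202. 201. 202.]
hi [315. 346.] 29 [ 544. -493.  107.] (array([ 545.1, -492.9]), array([25.7,  9.7]), 36.71) [220. 224. 211.]
```

```bash
cat >> h.py <<'E'
def go(x,y,z,yaw=None):
    "shift (m, tool axes) and turn (deg) to bring TCP to x,y,z with tool x at yaw deg (mod 180)"
    s=telemetry.state(); M=R.from_quat(s["tcp_rot"]).as_matrix(); p=np.array(s["tcp_pos"])
    sh=M.T@(np.array([x,y,z])-p)/1000; a=np.degrees(np.arctan2(M[1,0],M[0,0])); t=0 if yaw is None else -((yaw-a+90)%180-90)
    print("tcp",p.round(1),"yaw %.1f tilt %.2f"%(a,np.degrees(np.arccos(-M[2,2]))),"shift",sh.round(4),"turn %.1f"%t,"F",np.round(s["ft_force"],1),"w %.3f t %.1f j7 %.2f"%(s["gripper_width"],s["clock"],s["joint_pos"][6]))
def sta(x,y,o=(608.8,15.3),yaw=9.7):
    a=np.radians(yaw); return o[0]+x*np.cos(a)-y*np.sin(a), o[1]+x*np.sin(a)+y*np.cos(a)
E
python3 - <<'E'
from h import *
print(np.array(imaging.grab_frame("wrist")["mount"]).round(3))
go(560,20,300,99.7)
E
```

```text
[[ 1.00000e+00  1.00000e-03 -1.00000e-03 -4.39000e-01]
 [-0.00000e+00  9.57000e-01  2.89000e-01 -7.39530e+01]
 [ 1.00000e-03 -2.89000e-01  9.57000e-01 -1.43368e+02]
 [ 0.00000e+00  0.00000e+00  0.00000e+00  1.00000e+00]]
tcp [287.2 582.8 230.9] yaw 63.8 tilt 0.05 shift [-0.3844  0.4935 -0.0687] turn -35.9 F [ 0.4  0.4 -0.4] w 1.001 t 0.2 j7 -0.07
```

>>> arm_command --commands '[[[0,-0.384,0.493,-0.069,-36],[0,-0.384,0.493,-0.069,-36],[0,-0.384,0.493,-0.069,-36],[0,-0.384,0.493,-0.069,-36],[0,-0.384,0.493,-0.069,-36]]]'

```text
clock: 0.75
tcp_pos: [395.8, 358.5, 258.8]
tcp_rot: [0.643, 0.766, -0.0, 0.0]
ft_force: [1.0, 0.6, 0.1]
gripper_width: 0.999
```

```bash
python3 -c "
from h import *
go(560,20,300,99.7)"
```

```text
tcp [395.8 358.5 258.8] yaw 100.0 tilt 0.03 shift [-0.362   0.1027 -0.041 ] turn 0.3 F [1.  0.6 0.1] w 0.999 t 0.8 j7 0.90
```

>>> arm_command --commands '[[[0,-0.362,0.103,-0.041,0],[0,-0.362,0.103,-0.041,0],[0,-0.362,0.103,-0.041,0],[0,-0.362,0.103,-0.041,0],[0,-0.362,0.103,-0.041,0]]]'

```text
clock: 1.25
tcp_pos: [504.2, 134.8, 286.2]
tcp_rot: [0.642, 0.766, -0.0, 0.0]
ft_force: [1.3, 1.1, -0.2]
gripper_width: 1.001
```

>>> arm_command --commands '[[[0,-0.123,0.035,-0.014,0],[0,-0.123,0.035,-0.014,0],[0,-0.123,0.035,-0.014,0],[0,-0.123,0.035,-0.014,0],[0,-0.123,0.035,-0.014,0]]]'

```text
clock: 1.75
tcp_pos: [560.0, 19.6, 300.1]
tcp_rot: [0.643, 0.766, -0.0, -0.0]
ft_force: [0.1, 1.4, -0.2]
gripper_width: 0.996
```

```bash
python3 - <<'E'
from h import *
go(560,20,300,99.7)
f=grab("wrist"); save(f,"w1.png",scale=1.5); c=cloud(f); np.save("w1.npy",c)
hsv=cv2.cvtColor(f["frame"],cv2.COLOR_RGB2HSV); z=c[...,2]
def rect(P): 
    r=cv2.minAreaRect(P[:,:2].astype(np.float32)); return np.round(r[0],1),np.round(r[1],1),round(r[2],2)
for lo,hi,n in((96,112,"fin top"),(78,90,"lip/keeper"),(64,71,"guard/deck"),(56,64,"deck")):
    m=((z>lo)&(z<hi)).astype(np.uint8); k,l,st,ce=cv2.connectedComponentsWithStats(m)
    for i in range(1,k):
        if st[i,4]>150: q=c[l==i]; print(n,ce[i].round(),st[i,4],np.median(q,0).round(1),rect(q),np.median(f["frame"][l==i],0))
E
```

```text
tcp [560.   19.6 300.1] yaw 100.0 tilt 0.01 shift [0.0004 0.0001 0.0001] turn 0.3 F [ 0.1  1.4 -0.2] w 0.996 t 1.8 j7 1.67
fin top [ 6. 22.] 207 [ 440.2 -284.4  103.8] (array([ 440. , -286.4]), array([ 9.3, 17.6]), 78.1) [65. 64. 66.]
fin top [246. 185.] 411 [578.2   9.4 104.7] (array([579.4,   9.6]), array([49.6, 13.4]), 9.28) [33. 34. 36.]
fin top [246. 286.] 1180 [730.5  34.8 106. ] (array([731.3,  34. ]), array([ 15.3, 217.2]), 6.4) [145. 149. 142.]
lip/keeper [248. 132.] 577 [512.2   1.6  82.9] (array([513.1,  -2. ]), array([  7.9, 119.5]), 9.87) [135. 135. 141.]
lip/keeper [179. 181.] 270 [594.3 -83.2  84.6] (array([595.6, -83.8]), array([25.3, 24.2]), 6.95) [237. 238. 239.]
lip/keeper [ 56. 247.] 639 [ 730.2 -257.7   84.7] (array([ 730.1, -255.3]), array([62.4, 63.6]), 67.05) [101. 114. 115.]
lip/keeper [246. 262.] 822 [706.2  29.9  81.7] (array([707.7,  30.9]), array([23.1, 97.9]), 9.14) [200. 200. 210.]
lip/keeper [246. 277.] 633 [729.9  33.8  84.3] (array([730.3,  32.3]), array([  3.9, 213.6]), 9.05) [130. 134. 129.]
guard/deck [247. 194.] 7394 [602.3  15.5  68.9] (array([610. ,  14.2]), array([186. , 103.9]), 9.6) [131. 131. 138.]
guard/deck [247. 271.] 326 [729.8  36.5  67.5] (array([730.3,  31.6]), array([  5.2, 216.5]), 8.61) [130.5 133.  128. ]
deck [35. 90.] 4950 [ 510.7 -295.2   56.6] (array([ 509.7, -306.9]), array([189.8, 120.9]), 11.93) [227. 220.  80.]
deck [240. 185.] 12392 [586.3 -28.6  62.8] (array([615.5,   5.6]), array([248.8, 231.7]), 9.56) [238. 239. 239.]
deck [ 57. 247.] 151 [ 746.7 -275.    60.3] (array([ 742.2, -268.9]), array([49.4, 18.1]), 41.1) [81. 92. 92.]
```

View pics/w1.png

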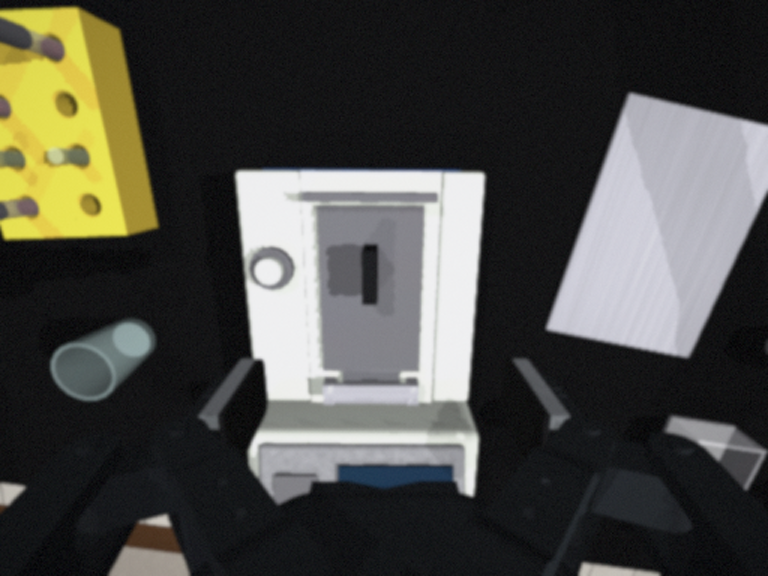

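The wrist view shows the grey guard at (370,290) with its fin at (370,272), the lip at (362,197), the keeper at (370,392) and the button at (270,268). This confirms the choice: station origin is about (609.7,14.4), yaw 9.6°. Next I go down on the fin.

```bash
sed -i 's/o=(608.8,15.3),yaw=9.7/o=(609.6,14.4),yaw=9.6/' h.py; python3 -c "
from h import *
go(*sta(-31,0),130,99.6); go(*sta(-31,0),75,99.6)"
```

```text
tcp [559.7  20.8 300. ] yaw 100.1 tilt 0.04 shift [-0.0149  0.0171  0.17  ] turn 0.5 F [-0.   0.5  0.2] w 0.999 t 1.8 j7 1.67
tcp [559.7  20.8 300. ] yaw 100.1 tilt 0.04 shift [-0.0149  0.0171  0.225 ] turn 0.5 F [-0.   0.5  0.2] w 0.999 t 1.8 j7 1.67
```

>>> arm_command --commands '[[[0,-0.01,0.012,0.045,0.5],[0,-0.0145,0.0175,0.09,0.5],[0,-0.0145,0.0175,0.13,0.5],[0,-0.0145,0.0175,0.165,0.5],[0,-0.0145,0.0175,0.17,0.5]]]'

```text
clock: 2.3
tcp_pos: [575.6, 11.7, 125.9]
tcp_rot: [0.644, 0.765, -0.003, -0.004]
ft_force: [0.3, -0.5, 0.6]
gripper_width: 1.001
```

```bash
python3 -c "
from h import *
go(*sta(-31,0),75,99.6)
f=grab('wrist'); c=cloud(f); z=c[...,2]; m=((z>96)&(z<108)&(f['frame'].max(2)<70)).astype(np.uint8);k,l,st,ce=cv2.connectedComponentsWithStats(m)
for i in range(1,k):
  if st[i,4]>150: print(ce[i],st[i,4],np.nanmedian(c[l==i],0),cv2.minAreaRect(c[l==i][:,:2].astype(np.float32)))"
```

```text
tcp [575.6  11.7 125.9] yaw 99.8 tilt 0.51 shift [-0.0031  0.0034  0.0508] turn 0.2 F [ 0.3 -0.5  0.6] w 1.001 t 2.3 j7 1.71
[251.90981241 228.66666667] 1386 [575.78356642   9.12630331 104.65039758] ((578.7718505859375, 9.486539840698242), (48.70984649658203, 13.66260814666748), 9.479853630065918)
```

>>> arm_command --commands '[[[0,-0.002,0.003,0.02,0],[0,-0.003,0.0035,0.035,0],[0,-0.003,0.0035,0.047,0],[0,-0.003,0.0035,0.0505,0],[0,-0.003,0.0035,0.0505,0]]]'

```text
clock: 2.85
tcp_pos: [580.6, 9.2, 77.2]
tcp_rot: [0.644, 0.765, -0.002, -0.003]
ft_force: [-0.2, 0.3, 0.4]
gripper_width: 1.001
```

>>> arm_command --commands '[[[1,0,0,0,0],[1,0,0,0,0],[1,0,0,0,0],[1,0,0,0,0],[1,0,0,0,0]]]'

```text
clock: 3.35
tcp_pos: [580.7, 9.2, 77.5]
tcp_rot: [0.644, 0.765, -0.002, -0.003]
ft_force: [-9.2, -1.1, 15.8]
gripper_width: 0.152
```

>>> arm_command --commands '[[[1,0,0,0,0],[1,0,0,0,0],[1,0,0,0,0],[1,0,0,0,0],[1,0,0,0,0]]]'

```text
clock: 3.85
tcp_pos: [580.7, 9.2, 77.5]
tcp_rot: [0.644, 0.765, -0.002, -0.003]
ft_force: [-0.3, -0.1, 1.1]
gripper_width: 0.148
```

```bash
python3 -c "
from h import *
go(*sta(-31,0),75,99.6)"
```

```text
tcp [580.7   9.2  77.5] yaw 99.7 tilt 0.35 shift [ 0.0003 -0.0016  0.0025] turn 0.1 F [-0.3 -0.1  1.1] w 0.148 t 3.9 j7 1.72
```

>>> arm_command --commands '[[[1,0,0.0005,-0.002,0],[1,0,0.001,-0.004,0],[1,0,0.0015,-0.006,0],[1,0,0.002,-0.008,0],[1,0,0.0027,-0.0093,0]]]'

```text
clock: 4.35
tcp_pos: [582.9, 9.7, 86.5]
tcp_rot: [0.644, 0.765, -0.002, -0.003]
ft_force: [0.1, -0.8, -5.8]
gripper_width: 0.151
```

```bash
cat > tilt.py <<'E'
from h import *
go(0,0,0)
for n in ("wrist","scene","side"):
    f=grab(n); c=cloud(f); fr=f["frame"].astype(int); a=np.radians(9.6)
    X=(c[...,0]-609.6)*np.cos(a)+(c[...,1]-14.4)*np.sin(a); Y=-(c[...,0]-609.6)*np.sin(a)+(c[...,1]-14.4)*np.cos(a); Z=c[...,2]-62
    m=(fr.max(2)<190)&(fr.min(2)>60)&(np.ptp(fr,-1)<25)&(abs(X)<92)&(abs(Y)<47)&(Z>3)&(Z<100)&(X<70)
    if m.sum()>100:
        A=np.c_[X[m],Y[m],np.ones(m.sum())]; w=np.ones(m.sum(),bool)
        for _ in range(6):
            p=np.linalg.lstsq(A[w],Z[m][w],rcond=None)[0]; r=abs(Z[m]-A@p); w=r<max(2,1.5*np.median(r))
        print(n,m.sum(),w.sum(),"pitch %.1f roll %.1f z0 %.1f"%(np.degrees(np.arctan(-p[0])),np.degrees(np.arctan(p[1])),p[2]),"x range",np.percentile(X[m][w],[1,99]).round(),"y",np.percentile(Y[m][w],[1,99]).round())
E
python3 tilt.py
```

```text
tcp [582.9   9.7  86.5] yaw 99.8 tilt 0.42 shift [ 0.089  -0.5755  0.0907] turn 0.0 F [ 0.1 -0.8 -5.8] w 0.151 t 4.3 j7 1.72
wrist 18615 17550 pitch 0.9 roll -0.0 z0 15.3 x range [-88.  36.] y [-46.  46.]
scene 963 755 pitch 1.0 roll 0.1 z0 15.1 x range [-85.  69.] y [-46.  43.]
side 898 605 pitch 0.8 roll 0.1 z0 14.5 x range [-89.  69.] y [-46.  43.]
```

>>> arm_command --commands '[[[0.88,0,0,0,0],[0.88,0,0,0,0],[0.87,0,0,0,0],[0.87,0,0,0,0],[0.86,0,0,0,0]]]'

```text
clock: 5.0
tcp_pos: [582.8, 9.6, 86.4]
tcp_rot: [0.644, 0.765, -0.002, -0.003]
ft_force: [1.1, -0.1, -5.6]
gripper_width: 0.151
```

```bash
python3 tilt.py
```

```text
tcp [582.8   9.6  86.4] yaw 99.7 tilt 0.42 shift [ 0.089  -0.5754  0.0906] turn 0.0 F [ 1.1 -0.1 -5.6] w 0.151 t 5.0 j7 1.72
wrist 18646 17584 pitch 0.9 roll -0.0 z0 15.2 x range [-88.  36.] y [-46.  46.]
scene 965 751 pitch 0.9 roll 0.2 z0 15.0 x range [-87.  69.] y [-47.  44.]
side 903 588 pitch 1.0 roll 0.0 z0 14.5 x range [-89.  68.] y [-46.  43.]
```

>>> arm_command --commands '[[[0.855,0,0,0,0],[0.855,0,0,0,0],[0.85,0,0,0,0],[0.85,0,0,0,0],[0.85,0,0,0,0]]]'

```text
clock: 5.65
tcp_pos: [582.8, 9.6, 86.4]
tcp_rot: [0.644, 0.765, -0.002, -0.003]
ft_force: [1.1, -0.3, -5.1]
gripper_width: 0.157
```

>>> arm_command --commands '[[[0.848,0,0,0,0],[0.848,0,0,0,0],[0.846,0,0,0,0],[0.846,0,0,0,0],[0.846,0,0,0,0]]]'

```text
clock: 6.15
tcp_pos: [582.8, 9.7, 86.4]
tcp_rot: [0.644, 0.765, -0.002, -0.003]
ft_force: [0.8, 0.1, -4.7]
gripper_width: 0.152
```

```bash
python3 tilt.py|head -2
```

```text
tcp [582.8   9.7  86.4] yaw 99.7 tilt 0.42 shift [ 0.089  -0.5754  0.0906] turn 0.0 F [ 0.8  0.1 -4.7] w 0.152 t 6.2 j7 1.72
wrist 18646 17566 pitch 0.9 roll -0.0 z0 15.2 x range [-88.  36.] y [-46.  46.]
```

>>> arm_command --commands '[[[0.844,0,0,0,0],[0.842,0,0,0,0],[0.842,0,0,0,0],[0.842,0,0,0,0],[0.842,0,0,0,0]]]'

```text
clock: 6.8
tcp_pos: [582.9, 9.7, 86.5]
tcp_rot: [0.644, 0.765, -0.002, -0.003]
ft_force: [0.3, 0.4, -3.0]
gripper_width: 0.16
```

>>> arm_command --commands '[[[0.84,0,0,0,0],[0.84,0,0,0,0],[0.838,0,0,0,0],[0.838,0,0,0,0],[0.838,0,0,0,0]]]'

```text
clock: 7.3
tcp_pos: [583.1, 9.7, 86.6]
tcp_rot: [0.644, 0.765, -0.002, -0.003]
ft_force: [0.2, 0.4, -0.2]
gripper_width: 0.163
```

```bash
python3 tilt.py|head -2
```

```text
tcp [583.1   9.7  86.6] yaw 99.7 tilt 0.39 shift [ 0.089  -0.5758  0.0905] turn 0.0 F [ 0.2  0.4 -0.2] w 0.163 t 7.3 j7 1.72
wrist 18833 17571 pitch 1.1 roll 0.1 z0 15.4 x range [-88.  37.] y [-46.  46.]
```

>>> arm_command --commands '[[[0.841,0,0.0005,-0.001,0],[0.841,0,0.001,-0.003,0],[0.841,0,0.0018,-0.005,0],[0.841,0,0.0026,-0.007,0],[0.841,0,0.0035,-0.009,0]]]'

```text
clock: 7.95
tcp_pos: [586.6, 10.2, 95.7]
tcp_rot: [0.645, 0.765, -0.002, -0.003]
ft_force: [0.6, 0.1, -1.9]
gripper_width: 0.158
```

```bash
python3 tilt.py
```

```text
tcp [586.6  10.2  95.7] yaw 99.7 tilt 0.39 shift [ 0.089  -0.5793  0.0997] turn 0.0 F [ 0.6  0.1 -1.9] w 0.158 t 8.0 j7 1.72
wrist 19530 18327 pitch 5.6 roll 0.0 z0 22.4 x range [-86.  45.] y [-46.  46.]
scene 971 777 pitch 5.7 roll 0.0 z0 22.7 x range [-84.  69.] y [-46.  43.]
side 844 562 pitch 5.6 roll 0.0 z0 21.7 x range [-87.  69.] y [-46.  44.]
```

>>> arm_command --commands '[[[0.841,0,0.0008,-0.002,0],[0.841,0,0.0016,-0.004,0],[0.841,0,0.0024,-0.006,0],[0.841,0,0.0032,-0.008,0],[0.841,0,0.004,-0.01,0]]]'

```text
clock: 8.6
tcp_pos: [591.0, 11.0, 106.0]
tcp_rot: [0.644, 0.765, -0.002, -0.003]
ft_force: [-0.0, 0.0, -2.3]
gripper_width: 0.161
```

>>> arm_command --commands '[[[0.841,0,0.0005,-0.002,0],[0.841,0,0.001,-0.004,0],[0.841,0,0.0015,-0.006,0],[0.841,0,0.0022,-0.008,0],[0.841,0,0.003,-0.009,0]]]'

```text
clock: 9.1
tcp_pos: [594.0, 11.5, 115.1]
tcp_rot: [0.644, 0.765, -0.002, -0.003]
ft_force: [-0.8, -0.5, -1.4]
gripper_width: 0.162
```

```bash
python3 tilt.py
```

```text
tcp [594.   11.5 115.1] yaw 99.7 tilt 0.36 shift [ 0.089  -0.5867  0.1188] turn 0.0 F [-0.8 -0.5 -1.4] w 0.162 t 9.1 j7 1.71
wrist 20816 19640 pitch 15.4 roll 0.0 z0 38.3 x range [-82.  64.] y [-46.  46.]
scene 1038 793 pitch 15.5 roll 0.0 z0 38.4 x range [-79.  69.] y [-46.  44.]
side 774 536 pitch 15.4 roll 0.0 z0 37.2 x range [-83.  69.] y [-46.  45.]
```

>>> arm_command --commands '[[[0.85,0,-0.003,0,0],[0.88,0,-0.008,0,0],[0.95,0,-0.014,0,0],[1,0,-0.022,0,0],[1,0,-0.03,0,0]]]'

```text
clock: 9.75
tcp_pos: [563.7, 6.2, 115.2]
tcp_rot: [0.645, 0.765, -0.002, -0.003]
ft_force: [-0.4, 0.1, -0.8]
gripper_width: 0.153
```

>>> arm_command --commands '[[[1,0,-0.008,0,0],[1,0,-0.016,0,0],[1,0,-0.024,0,0],[1,0,-0.03,0,0],[1,0,-0.03,-0.002,0]]]'

```text
clock: 10.25
tcp_pos: [532.9, 0.9, 117.2]
tcp_rot: [0.645, 0.765, -0.002, -0.003]
ft_force: [0.1, 0.2, -1.3]
gripper_width: 0.15
```

```bash
python3 tilt.py
```

```text
tcp [532.9   0.9 117.2] yaw 99.7 tilt 0.42 shift [ 0.089  -0.5245  0.1211] turn 0.0 F [ 0.1  0.2 -1.3] w 0.150 t 10.2 j7 1.72
wrist 6170 5270 pitch 15.5 roll 0.0 z0 23.1 x range [-92.  11.] y [-46.  46.]
scene 969 735 pitch 15.5 roll 0.3 z0 24.1 x range [-89.  44.] y [-46.  44.]
side 612 422 pitch 15.4 roll 0.0 z0 23.0 x range [-90.  41.] y [-46.  42.]
```

>>> arm_command --commands '[[[1,0,0,-0.03,0],[1,0,0,-0.06,0],[1,0,0,-0.09,0],[1,0,0,-0.11,0],[1,0,0,-0.11,0]]]'

```text
clock: 10.9
tcp_pos: [537.7, 1.3, 230.6]
tcp_rot: [0.644, 0.765, 0.001, -0.0]
ft_force: [0.5, -0.0, -1.3]
gripper_width: 0.155
```

```bash
python3 - <<'E'
from h import *
w=np.load("w1.npy")
for v,u in((219,366),(62,418),(237,458)):
    p=w[v-3:v+4,u-3:u+4].reshape(-1,3); p=p[np.nan_to_num(p[:,2])>2]; print(len(p),np.median(p,0).round(1))
from scipy import ndimage as nd
for n,m in(("w1",np.isfinite(w[...,2])&(w[...,2]>2.5)&(w[...,2]<12)&(w[...,1]>215)&(w[...,0]<660)),):
    k,l,st,_=cv2.connectedComponentsWithStats(m.astype(np.uint8)); q=w[l==1+np.argmax(st[1:,4])]; print(n,q.min(0),q.max(0)); h=cv2.convexHull(q[:,:2].astype(np.float32)); print(cv2.approxPolyDP(h,8,True)[:,0].round())
for n in("scene","side"):
    f=grab(n); hsv=cv2.cvtColor(f["frame"],cv2.COLOR_RGB2HSV); c=cloud(f)
    m=(hsv[...,2]>90)&(c[...,2]<14)&(c[...,0]>330)&(c[...,0]<680)&(c[...,1]>200)&(c[...,1]<440)
    k,l,st,_=cv2.connectedComponentsWithStats(m.astype(np.uint8)); ys,xs=np.nonzero(l==1+np.argmax(st[1:,4])); P=onplane(f,np.c_[xs,ys],5)
    h=cv2.convexHull(P[:,:2].astype(np.float32)); print(n,cv2.minAreaRect(h),cv2.approxPolyDP(h,10,True)[:,0].round())
go(506,320,240,90)
E
```

```text
29 [628.  230.4   5.4]
16 [375.2 234.8   4.6]
22 [632.6 400.    5.6]
w1 [371.28586872 224.29115892   2.51747896] [637.95187017 411.30730043   8.87500031]
[[637. 403.]
 [442. 411.]
 [384. 387.]
 [374. 233.]
 [631. 226.]]
scene ((509.48223876953125, 313.712646484375), (202.62945556640625, 281.06927490234375), 88.09527587890625) [[647. 215.]
 [634. 408.]
 [376. 409.]
 [371. 366.]
 [498. 225.]]
side ((478.28826904296875, 318.0150451660156), (191.35511779785156, 214.02774047851562), 88.0964126586914) [[586. 407.]
 [380. 413.]
 [374. 230.]
 [511. 222.]
 [584. 320.]]
tcp [535.3   1.3 227.3] yaw 99.8 tilt 0.28 shift [ 0.3191  0.0251 -0.0122] turn 9.8 F [-0.1  0.4 -1.6] w 0.151 t 11.0 j7 1.70
```

```bash
python3 -c "
from h import *
go(486.5,320.1,180,88.3)"
```

```text
tcp [535.3   1.3 227.3] yaw 99.8 tilt 0.28 shift [0.3224 0.0061 0.0479] turn 11.5 F [-0.1  0.4 -1.6] w 0.151 t 11.0 j7 1.70
```

>>> arm_command --commands '[[[1,0.035,0.001,0,2],[1,0.075,0.002,0,4],[1,0.115,0.003,0,6],[1,0.155,0.004,0,8],[1,0.19,0.005,0,11.5]]]'

```text
clock: 11.5
tcp_pos: [506.5, 191.3, 225.7]
tcp_rot: [0.718, 0.696, -0.003, -0.003]
ft_force: [0.2, 0.9, -1.7]
gripper_width: 0.15
```

```bash
python3 -c "
from h import *
go(486.5,320.1,140,88.3)"
```

```text
tcp [506.5 191.3 225.7] yaw 88.2 tilt 0.44 shift [ 0.1281 -0.0233  0.0859] turn -0.1 F [ 0.2  0.9 -1.7] w 0.150 t 11.5 j7 1.13
```

>>> arm_command --commands '[[[1,0.03,-0.005,0.01,0],[1,0.065,-0.012,0.03,0],[1,0.1,-0.018,0.055,0],[1,0.128,-0.023,0.08,0],[1,0.128,-0.023,0.086,0]]]'

```text
clock: 12.0
tcp_pos: [482.1, 323.9, 135.2]
tcp_rot: [0.716, 0.699, -0.006, -0.005]
ft_force: [-0.3, 0.1, -1.1]
gripper_width: 0.153
```

```bash
cat > tilt2.py <<'E'
from h import *
import sys
go(486.5,320.1,58,88.3)
for n in ("wrist","scene","side"):
    f=grab(n); c=cloud(f); fr=f["frame"].astype(int); a=np.radians(-1.7)
    X=(c[...,0]-505.5)*np.cos(a)+(c[...,1]-319.5)*np.sin(a); Y=-(c[...,0]-505.5)*np.sin(a)+(c[...,1]-319.5)*np.cos(a); Z=c[...,2]-5
    m=(fr.max(2)<165)&(fr.min(2)>50)&(np.ptp(fr,-1)<25)&(abs(X)<130)&(abs(Y)<60)&(Z>2.5)&(Z<200)
    k,l,st,_=cv2.connectedComponentsWithStats(m.astype(np.uint8)); m=l==1+np.argmax(st[1:,4])
    if m.sum()>100:
        A=np.c_[X[m],Y[m],np.ones(m.sum())]; w=np.ones(m.sum(),bool)
        for _ in range(6):
            p=np.linalg.lstsq(A[w],Z[m][w],rcond=None)[0]; r=abs(Z[m]-A@p); w=r<max(2,1.5*np.median(r))
        print(n,m.sum(),w.sum(),"pitch %.1f roll %.1f z0 %.1f"%(np.degrees(np.arctan(-p[0])),np.degrees(np.arctan(p[1])),p[2]),"x range",np.percentile(X[m][w],[0.5,99.5]).round(),"y",np.percentile(Y[m][w],[1,99]).round(),cv2.minAreaRect(np.c_[X[m][w],Y[m][w]].astype(np.float32)))
E
python3 tilt2.py
```

```text
tcp [482.1 323.9 135.2] yaw 88.6 tilt 0.83 shift [-0.0036  0.0056  0.0771] turn 0.3 F [-0.3  0.1 -1.1] w 0.153 t 12.0 j7 0.91
wrist 18939 17482 pitch 15.8 roll -0.2 z0 112.9 x range [-90.   7.] y [-46.  52.] ((-39.503692626953125, 3.150592803955078), (101.56412506103516, 100.08246612548828), 0.35653433203697205)
scene 675 438 pitch 15.9 roll -0.1 z0 113.5 x range [-88.  99.] y [-50.  49.] ((5.6977386474609375, -0.4801063537597656), (188.53309631347656, 106.9665756225586), 0.5101861953735352)
side 813 549 pitch 15.7 roll -0.1 z0 114.3 x range [-88.  97.] y [-54.  46.] ((5.049812316894531, -2.701343536376953), (106.75123596191406, 187.72808837890625), 89.51923370361328)
```

>>> arm_command --commands '[[[1,-0.001,0.002,0.02,0],[1,-0.003,0.005,0.04,0],[1,-0.0035,0.0055,0.058,0.2],[1,-0.0035,0.0055,0.068,0.2],[1,-0.0035,0.0055,0.073,0.2]]]'

```text
clock: 12.65
tcp_pos: [491.3, 313.4, 65.1]
tcp_rot: [0.72, 0.694, -0.005, -0.002]
ft_force: [0.9, -0.8, -1.7]
gripper_width: 0.152
```

```bash
python3 tilt2.py
```

```text
tcp [491.3 313.4  65.1] yaw 87.9 tilt 0.60 shift [ 0.0065 -0.005   0.0071] turn -0.4 F [ 0.9 -0.8 -1.7] w 0.152 t 12.7 j7 0.92
wrist 18115 16533 pitch 15.5 roll -0.1 z0 45.6 x range [-80.  17.] y [-53.  41.] ((-30.014575958251953, -7.027431488037109), (99.00108337402344, 101.53172302246094), 89.60247802734375)
scene 599 388 pitch 15.9 roll 0.0 z0 45.0 x range [-79. 107.] y [-57.  43.] ((13.917259216308594, -6.165599822998047), (104.53662872314453, 187.81497192382812), 89.39287567138672)
side 738 471 pitch 15.7 roll 0.3 z0 44.8 x range [-80. 102.] y [-58.  40.] ((12.335830688476562, -7.557468414306641), (104.1723403930664, 187.31454467773438), 89.2389907836914)
```

>>> arm_command --commands '[[[1,0.003,-0.002,0,0],[1,0.0065,-0.005,0.002,-0.4],[1,0.0065,-0.005,0.004,-0.4],[1,0.0065,-0.005,0.006,-0.4],[1,0.0065,-0.005,0.006,-0.4]]]'

```text
clock: 13.3
tcp_pos: [486.4, 321.0, 59.7]
tcp_rot: [0.717, 0.697, -0.004, -0.002]
ft_force: [-0.6, -0.0, -1.3]
gripper_width: 0.147
```

```bash
python3 tilt2.py
```

```text
tcp [486.4 321.   59.7] yaw 88.4 tilt 0.56 shift [-0.0009  0.0001  0.0017] turn 0.1 F [-0.6 -0.  -1.3] w 0.147 t 13.3 j7 0.92
wrist 18349 16760 pitch 15.5 roll -0.2 z0 38.7 x range [-85.  12.] y [-46.  48.] ((-35.40815734863281, 0.33248138427734375), (101.89250183105469, 98.78570556640625), 0.0235995315015316)
scene 593 369 pitch 16.0 roll 0.3 z0 39.0 x range [-84. 103.] y [-50.  50.] ((8.429428100585938, 0.4266777038574219), (189.5250244140625, 103.85834503173828), 2.74338436126709)
side 727 478 pitch 15.6 roll -0.7 z0 37.6 x range [-86.  98.] y [-52.  48.] ((7.127922058105469, -0.18439865112304688), (106.80542755126953, 189.34747314453125), 88.39459228515625)
```

>>> arm_command --commands '[[[1,0,0,0.002,0],[1,0,0,0.004,0],[0.86,0,0,0.004,0],[0.845,0,0,0.004,0],[0.841,0,0,0.004,0]]]'

```text
clock: 13.95
tcp_pos: [486.7, 321.0, 55.9]
tcp_rot: [0.717, 0.697, -0.004, -0.002]
ft_force: [-0.4, 0.9, -1.1]
gripper_width: 0.16
```

>>> arm_command --commands '[[[0.841,0,-0.001,0.002,0],[0.841,0,-0.002,0.004,0],[0.841,0,-0.003,0.006,0],[0.841,0,-0.004,0.008,0],[0.841,0,-0.006,0.0115,0]]]'

```text
clock: 14.45
tcp_pos: [480.9, 321.3, 44.5]
tcp_rot: [0.717, 0.697, -0.004, -0.002]
ft_force: [0.9, -0.8, 1.4]
gripper_width: 0.155
```

```bash
python3 tilt2.py
```

```text
tcp [480.9 321.3  44.5] yaw 88.3 tilt 0.49 shift [-0.001   0.0055 -0.0135] turn 0.0 F [ 0.9 -0.8  1.4] w 0.155 t 14.4 j7 0.91
wrist 16389 14926 pitch 10.2 roll -0.1 z0 25.3 x range [-90.   4.] y [-46.  49.] ((-41.56637954711914, 0.46233367919921875), (98.9915771484375, 97.08309936523438), 89.92654418945312)
scene 535 348 pitch 10.4 roll -0.1 z0 24.4 x range [-89. 102.] y [-51.  50.] ((6.211647033691406, -0.05597686767578125), (103.91676330566406, 192.8088836669922), 89.25408172607422)
side 729 485 pitch 10.2 roll -0.1 z0 23.8 x range [-89.  95.] y [-53.  47.] ((2.8408737182617188, -1.2121772766113281), (105.64647674560547, 187.95069885253906), 89.30339050292969)
```

Pivoting as planned. Continuing the arc down.

>>> arm_command --commands '[[[0.841,0,-0.001,0.0025,0],[0.841,0,-0.002,0.005,0],[0.841,0,-0.003,0.007,0],[0.841,0,-0.004,0.009,0],[0.841,0,-0.0045,0.0115,0]]]'

```text
clock: 15.1
tcp_pos: [475.6, 321.3, 32.6]
tcp_rot: [0.717, 0.697, -0.004, -0.003]
ft_force: [-1.0, -0.2, 0.0]
gripper_width: 0.16
```

>>> arm_command --commands '[[[0.841,0,-0.0006,0.002,0],[0.841,0,-0.0012,0.004,0],[0.841,0,-0.002,0.006,0],[0.841,0,-0.0025,0.008,0],[0.841,0,-0.003,0.0105,0]]]'

```text
clock: 15.6
tcp_pos: [472.3, 321.3, 22.0]
tcp_rot: [0.717, 0.697, -0.004, -0.003]
ft_force: [-0.8, -0.3, 0.6]
gripper_width: 0.16
```

```bash
python3 tilt2.py
```

```text
tcp [472.3 321.3  22. ] yaw 88.4 tilt 0.58 shift [-0.0009  0.0139 -0.0362] turn 0.1 F [-0.8 -0.3  0.6] w 0.160 t 15.6 j7 0.90
wrist 18911 17610 pitch 0.4 roll -0.1 z0 7.5 x range [-94.  -9.] y [-49.  49.] ((-49.75328826904297, -0.012294769287109375), (88.453369140625, 99.868896484375), 0.14464980363845825)
scene 533 351 pitch 0.4 roll 0.4 z0 7.5 x range [-88. 102.] y [-51.  41.] ((6.74774169921875, -4.681148529052734), (94.543212890625, 192.72132873535156), 89.645751953125)
side 694 453 pitch 0.3 roll -0.3 z0 6.6 x range [-93.  92.] y [-52.  43.] ((0.6349639892578125, -5.379901885986328), (100.01921844482422, 188.99664306640625), 89.05094909667969)
```

>>> arm_command --commands '[[[0.8,0,0,0.001,0],[0.7,0,0,0,0],[0.5,0,0,0,0],[0.5,0,0,0,0],[0.5,0,0,-0.003,0]]]'

```text
clock: 16.25
tcp_pos: [471.9, 321.1, 24.7]
tcp_rot: [0.717, 0.697, -0.005, -0.003]
ft_force: [0.3, -0.6, -0.6]
gripper_width: 0.499
```

>>> arm_command --commands '[[[0.5,0,0,-0.02,0],[0.5,0,0,-0.06,0],[0.5,0,0,-0.11,0],[0.5,0,0,-0.16,0],[0.5,0,0,-0.19,0]]]'

```text
clock: 16.75
tcp_pos: [475.2, 322.4, 219.1]
tcp_rot: [0.717, 0.697, -0.002, -0.002]
ft_force: [-0.1, 0.2, -0.4]
gripper_width: 0.499
```

```bash
python3 tilt2.py; python3 -c "
from h import *
go(480,-315,260,101.9)"
```

```text
tcp [475.2 322.4 219.1] yaw 88.4 tilt 0.39 shift [-0.002   0.0124  0.161 ] turn 0.1 F [-0.1  0.2 -0.4] w 0.499 t 16.8 j7 0.89
wrist 9143 8948 pitch 0.0 roll -0.0 z0 6.9 x range [-114.   76.] y [-36.  59.] ((-17.500045776367188, 11.455268859863281), (193.17845153808594, 97.08155822753906), 0.0037322931457310915)
scene 423 312 pitch 0.1 roll 0.9 z0 6.7 x range [-120.   73.] y [-33.  58.] ((-23.66571807861328, 12.55950927734375), (92.90311431884766, 195.8222198486328), 89.25668334960938)
side 354 243 pitch 0.1 roll 1.4 z0 5.9 x range [-122.   -2.] y [-34.  59.] ((-55.743202209472656, 11.57205581665039), (97.17729949951172, 132.0731201171875), 88.98297119140625)
tcp [475.2 322.5 217.3] yaw 88.4 tilt 0.39 shift [-0.6371  0.0227 -0.0428] turn -13.5 F [0.3 0.6 0.4] w 0.502 t 16.9 j7 0.89
```

The guard lies flat but about 21 mm aside in x and 11 mm in y. It was centred when I released it, so this looks like the expected knock. I'll put it back in the middle.

```bash
python3 -c "
from h import *
go(450.9,332.6,23,88.3)"
```

```text
tcp [475.2 322.5 217.3] yaw 88.4 tilt 0.39 shift [ 0.0094 -0.0233  0.1945] turn 0.1 F [0.3 0.6 0.4] w 0.502 t 16.9 j7 0.89
```

>>> arm_command --commands '[[[0.5,0.005,-0.012,0.03,0],[0.5,0.0095,-0.0233,0.07,0],[0.5,0.0095,-0.0233,0.11,0],[0.5,0.0095,-0.0233,0.135,0],[0.5,0.0095,-0.0233,0.14,0]]]'

```text
clock: 17.4
tcp_pos: [448.2, 330.4, 73.4]
tcp_rot: [0.717, 0.697, -0.006, -0.003]
ft_force: [-0.0, -0.5, 0.5]
gripper_width: 0.501
```

```bash
python3 tilt2.py; python3 -c "
from h import *
go(450.9,332.6,23,88.3)"
```

```text
tcp [448.2 330.4  73.4] yaw 88.4 tilt 0.80 shift [-0.0092  0.0387  0.0149] turn 0.1 F [-0.  -0.5  0.5] w 0.501 t 17.4 j7 0.86
wrist 6005 4204 pitch 0.0 roll -0.0 z0 6.8 x range [-113.   55.] y [-29.  51.] ((-27.142547607421875, 14.407146453857422), (90.2774429321289, 173.058837890625), 89.75277709960938)
scene 566 438 pitch -0.1 roll 0.1 z0 7.0 x range [-122.   73.] y [-31.  57.] ((-24.70806121826172, 12.919525146484375), (93.39031982421875, 196.67965698242188), 89.4729995727539)
side 560 380 pitch 0.2 roll -0.1 z0 5.8 x range [-121.   65.] y [-33.  59.] ((-27.256546020507812, 12.999523162841797), (190.51065063476562, 93.23735809326172), 0.6205936670303345)
tcp [451.4 332.7  77.6] yaw 88.4 tilt 0.40 shift [-0.0001 -0.0001  0.0546] turn 0.1 F [0.1 0.4 0.3] w 0.502 t 17.6 j7 0.86
```

```bash
python3 - <<'E'
from h import *
for n in("wrist","scene","side"):
    f=grab(n); c=cloud(f); z=c[...,2]
    m=((abs(z-46)<5)&(f['frame'].max(2)<80)&(abs(c[...,0]-450)<60)&(abs(c[...,1]-330)<40)).astype(np.uint8);k,l,st,ce=cv2.connectedComponentsWithStats(m)
    for i in range(1,k):
        if st[i,4]>15: print(n,ce[i],st[i,4],np.nanmedian(c[l==i],0),cv2.minAreaRect(c[l==i][:,:2].astype(np.float32)))
f=grab("wrist"); save(f,"w2.png")
E
```

```text
wrist [267.30383712 207.33202819] 1277 [439.46650939 340.6700745   47.63267699] ((442.3752746582031, 340.7095947265625), (13.165483474731445, 48.749916076660156), 88.50662231445312)
scene [312.15384615 156.71794872] 39 [445.67216094 337.66556562  46.39692809] ((445.3132019042969, 339.3155822753906), (15.34026050567627, 50.28719711303711), 87.06320190429688)
side [221.66666667 154.44444444] 18 [446.11287541 334.37785612  45.72551676] ((447.7586364746094, 335.1896667480469), (7.8304548263549805, 31.03369903564453), 86.12621307373047)
```

View pics/w2.png

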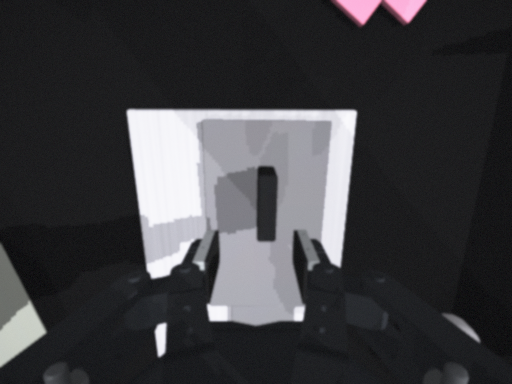

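The wrist view shows the guard flat on the plate, fin at (267,205), off centre by about 30 mm in x and 19 mm in y. The knock was still under way when I measured before. Re-grip at the fin, around (443,340).

```bash
python3 -c "
from h import *
go(443,340.3,23,88.3)"
```

```text
tcp [452.1 333.3  78.8] yaw 88.4 tilt 0.30 shift [ 0.0067 -0.009   0.0559] turn 0.1 F [ 1.1 -1.1  0.5] w 0.505 t 17.8 j7 0.86
```

>>> arm_command --commands '[[[0.5,0.004,-0.005,0.005,0],[0.5,0.0067,-0.009,0.015,0],[0.5,0.0067,-0.009,0.03,0],[0.5,0.0067,-0.009,0.045,0],[0.5,0.0067,-0.009,0.054,0]]]'

```text
clock: 18.25
tcp_pos: [442.1, 339.4, 22.6]
tcp_rot: [0.717, 0.697, -0.003, -0.002]
ft_force: [-0.3, 0.1, -0.5]
gripper_width: 0.498
```

```bash
python3 - <<'E'
from h import *
go(443,340.3,23,88.3)
f=grab("wrist"); c=cloud(f); z=c[...,2]
m=((abs(z-46)<5)&(f['frame'].max(2)<80)&(abs(c[...,0]-450)<60)&(abs(c[...,1]-330)<40)).astype(np.uint8);k,l,st,ce=cv2.connectedComponentsWithStats(m)
for i in range(1,k):
    if st[i,4]>150: print(ce[i],st[i,4],np.nanmedian(c[l==i],0),cv2.minAreaRect(c[l==i][:,:2].astype(np.float32)))
E
```

```text
tcp [442.1 339.4  22.6] yaw 88.4 tilt 0.39 shift [ 0.0009  0.0009 -0.0004] turn 0.1 F [-0.3  0.1 -0.5] w 0.498 t 18.2 j7 0.84
[259.19131901 260.36283186] 2373 [438.59941306 340.89942362  47.62919553] ((442.2893371582031, 341.0633544921875), (13.918132781982422, 49.23438262939453), 88.1558609008789)
[298.0621118 258.1242236] 161 [438.9570221  360.46176003  46.25180914] ((441.1048278808594, 360.9323425292969), (1.9272587299346924, 20.455955505371094), 86.4973373413086)
[213.16025641 259.48076923] 156 [438.54148818 317.6442148   46.4108825 ] ((440.5163879394531, 317.54302978515625), (22.08283233642578, 1.6186492443084717), 1.3483434915542603)
```

>>> arm_command --commands '[[[1,0,0,0,0],[1,0,0,0,0],[1,0,0,0,0],[1,0,0,0,0],[1,0,0,0,0]]]'

```text
clock: 18.8
tcp_pos: [441.8, 339.0, 22.0]
tcp_rot: [0.717, 0.697, -0.003, -0.002]
ft_force: [-0.2, 0.4, -1.7]
gripper_width: 0.149
```

>>> arm_command --commands '[[[1,0,0,-0.004,0],[1,0,0,-0.008,0],[1,-0.006,0.009,-0.008,0],[1,-0.013,0.02,-0.008,0],[1,-0.0195,0.0295,-0.008,0]]]'

```text
clock: 19.3
tcp_pos: [472.4, 317.4, 29.9]
tcp_rot: [0.718, 0.696, -0.003, -0.002]
ft_force: [0.3, -0.3, -2.1]
gripper_width: 0.151
```

```bash
python3 tilt2.py; python3 -c "
from h import *
go(471,320.5,23,88.3)"
```

```text
tcp [472.4 317.4  29.9] yaw 88.3 tilt 0.40 shift [ 0.0031  0.0138 -0.0282] turn -0.0 F [ 0.3 -0.3 -2.1] w 0.151 t 19.3 j7 0.90
wrist 14537 13302 pitch -0.1 roll -0.1 z0 15.1 x range [-91.  -8.] y [-51.  45.] ((-48.220245361328125, -3.702606201171875), (86.14849853515625, 99.45851135253906), 0.06894087791442871)
scene 547 351 pitch 0.1 roll 0.0 z0 15.2 x range [-82. 107.] y [-57.  35.] ((12.908668518066406, -9.532218933105469), (94.56993865966797, 191.3355255126953), 89.97896575927734)
side 651 438 pitch -0.1 roll 0.1 z0 14.4 x range [-89.  95.] y [-57.  38.] ((3.328460693359375, -8.51431655883789), (186.11257934570312, 98.64584350585938), 0.04669634625315666)
tcp [472.1 317.2  29.7] yaw 88.2 tilt 0.42 shift [ 0.0032 -0.0012  0.0067] turn -0.1 F [-0.8 -0.2 -0.8] w 0.155 t 19.4 j7 0.90
```

>>> arm_command --commands '[[[1,0.0033,-0.001,0.002,0],[1,0.0033,-0.001,0.004,0],[1,0.0033,-0.001,0.006,0],[1,0.0033,-0.001,0.0075,0],[1,0.0033,-0.001,0.0075,0]]]'

```text
clock: 19.95
tcp_pos: [470.8, 320.6, 21.9]
tcp_rot: [0.718, 0.696, -0.003, -0.002]
ft_force: [-0.2, 0.4, -1.3]
gripper_width: 0.155
```

>>> arm_command --commands '[[[0.8,0,0,0,0],[0.7,0,0,0,0],[0.5,0,0,0,0],[0.5,0,0,0,0],[0.5,0,0,-0.003,0]]]'

```text
clock: 20.45
tcp_pos: [470.6, 320.5, 24.8]
tcp_rot: [0.718, 0.696, -0.004, -0.002]
ft_force: [-0.1, -0.1, 0.1]
gripper_width: 0.501
```

>>> arm_command --commands '[[[0.5,0,0,-0.02,0],[0.5,0,0,-0.06,0],[0.5,0,0,-0.11,0],[0.5,0,0,-0.16,0],[0.5,0,0,-0.2,0]]]'

```text
clock: 20.95
tcp_pos: [472.7, 321.1, 228.2]
tcp_rot: [0.718, 0.696, -0.002, -0.002]
ft_force: [0.2, -0.3, -0.1]
gripper_width: 0.502
```

```bash
python3 tilt2.py; python3 -c "
from h import *
go(480,-315,260,101.9)"
```

```text
tcp [472.7 321.1 228.2] yaw 88.2 tilt 0.34 shift [-0.0004  0.0148  0.1701] turn -0.1 F [ 0.2 -0.3 -0.1] w 0.502 t 20.9 j7 0.89
wrist 8508 8325 pitch 0.0 roll -0.1 z0 6.9 x range [-92.  98.] y [-50.  48.] ((3.7435379028320312, -0.7400741577148438), (192.6708984375, 100.06129455566406), 0.18995864689350128)
scene 374 255 pitch 0.2 roll 0.6 z0 6.9 x range [-85. 102.] y [-51.  38.] ((9.265846252441406, -2.2317581176757812), (99.41218566894531, 190.07711791992188), 89.85148620605469)
side 304 201 pitch 0.1 roll -0.2 z0 6.1 x range [-91.  13.] y [-56.  39.] ((-38.24005126953125, -7.622356414794922), (106.60020446777344, 99.53166198730469), 0.831339955329895)
tcp [473.9 322.  228.1] yaw 88.2 tilt 0.21 shift [-0.6364  0.0261 -0.0332] turn -13.7 F [ 0.1  0.2 -0.3] w 0.496 t 21.1 j7 0.89
```

The guard is flat and centred: origin about (-4,-1) mm from the plate centre. On to the rack.

>>> arm_command --commands '[[[0.5,-0.04,0.002,-0.004,-3],[0.5,-0.09,0.004,-0.01,-7],[0.5,-0.14,0.006,-0.02,-11],[0.5,-0.19,0.008,-0.03,-13.7],[0.5,-0.24,0.01,-0.033,-13.7]]]'

```text
clock: 21.6
tcp_pos: [475.7, 82.3, 260.1]
tcp_rot: [0.629, 0.777, -0.0, -0.002]
ft_force: [1.3, -0.3, 1.0]
gripper_width: 0.498
```

```bash
python3 -c "
from h import *
go(480,-315,260,101.9)"
```

```text
tcp [475.7  82.3 260.1] yaw 102.0 tilt 0.24 shift [-0.3896 -0.0784 -0.0007] turn 0.1 F [ 1.3 -0.3  1. ] w 0.498 t 21.6 j7 1.54
```

>>> arm_command --commands '[[[0.5,-0.04,-0.008,0,0],[0.5,-0.09,-0.018,0,0],[0.5,-0.14,-0.028,0,0],[0.5,-0.18,-0.036,0,0],[0.5,-0.22,-0.044,0,0]]]'

```text
clock: 22.1
tcp_pos: [477.1, -144.0, 258.5]
tcp_rot: [0.63, 0.777, -0.001, -0.003]
ft_force: [0.9, -0.2, 0.1]
gripper_width: 0.501
```

>>> arm_command --commands '[[[0.5,-0.04,-0.008,0,0],[0.5,-0.09,-0.018,0,0],[0.5,-0.13,-0.026,0,0],[0.5,-0.17,-0.034,0,0],[0.5,-0.17,-0.034,0,0]]]'

```text
clock: 22.6
tcp_pos: [476.2, -323.6, 256.8]
tcp_rot: [0.633, 0.774, -0.003, -0.003]
ft_force: [-0.0, 0.3, 0.2]
gripper_width: 0.501
```

```bash
cat > caps.py <<'E'
from h import *
def caps(f,zlo=90,zhi=126,pr=True):
    c=cloud(f); z=c[...,2]; fr=f["frame"].astype(int); out=[]
    m=((z>zlo)&(z<zhi)&(np.ptp(fr,-1)<45)&(fr.max(2)<190)).astype(np.uint8); k,l,st,ce=cv2.connectedComponentsWithStats(m)
    for i in range(1,k):
        q=c[l==i]
        if st[i,4]>60:
            t=q[q[:,2]>np.percentile(q[:,2],95)-4]; r=cv2.minEnclosingCircle(t[:,:2].astype(np.float32)); print(ce[i].round(),st[i,4],"top z %.1f"%np.percentile(q[:,2],95),"circle",np.round(r[0],1),"r %.1f"%r[1])
E
python3 - <<'E'
from caps import *
go(480,-315,260,101.9)
f=grab("wrist"); caps(f); save(f,"w3.png"); 
E
```

```text
tcp [ 476.2 -323.6  256.8] yaw 101.5 tilt 0.50 shift [ 0.0077  0.0054 -0.0032] turn -0.4 F [-0.   0.3  0.2] w 0.501 t 22.6 j7 2.41
[290. 154.] 230 top z 115.8 circle [ 438.2 -292.4] r 8.3
[238. 193.] 224 top z 115.8 circle [ 493.3 -341.4] r 8.2
[ 86. 207.] 974 top z 122.5 circle [ 563.2 -515.4] r 23.2
[240. 261.] 264 top z 115.7 circle [ 579.9 -323. ] r 9.1
[ 14. 342.] 880 top z 112.7 circle [ 777.6 -602.2] r 24.6
```

View pics/w3.png

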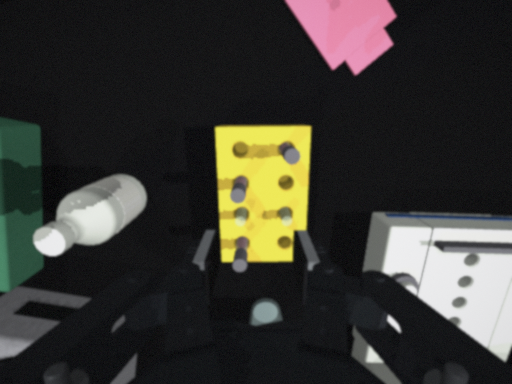

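Three tall caps at (290,154), (238,193) and (240,261); short ones at (242,213) and (285,213). First tube C at (580,-323).

```bash
python3 -c "
from h import *
go(580.2,-323,130,101.9)"
```

```text
tcp [ 477.1 -320.1  256.6] yaw 101.6 tilt 0.51 shift [-0.0241  0.1014  0.1257] turn -0.3 F [0.6 0.5 0.1] w 0.499 t 22.6 j7 2.41
```

>>> arm_command --commands '[[[0.5,-0.006,0.03,0.02,0],[0.5,-0.014,0.06,0.045,0],[0.5,-0.02,0.085,0.08,0],[0.5,-0.024,0.1,0.11,0],[0.5,-0.024,0.1,0.118,0]]]'

```text
clock: 23.15
tcp_pos: [578.6, -318.8, 132.6]
tcp_rot: [0.63, 0.776, -0.002, -0.008]
ft_force: [-0.6, 1.2, -1.1]
gripper_width: 0.501
```

```bash
python3 - <<'E'
from caps import *
f=grab("wrist"); caps(f); go(580.2,-323,81,101.9)
E
```

```text
[351.  13.] 1029 top z 115.6 circle [ 439.1 -292. ] r 9.1
[248.  90.] 785 top z 115.9 circle [ 494.3 -341.5] r 8.8
[ 18. 150.] 1012 top z 100.8 circle [ 563.4 -495.4] r 28.4
[249. 226.] 755 top z 115.7 circle [ 580.2 -323.4] r 9.2
tcp [ 577.3 -320.   133.3] yaw 101.8 tilt 0.91 shift [-0.004   0.003   0.0523] turn -0.1 F [-1.1  0.3 -1.1] w 0.502 t 23.2 j7 2.38
```

>>> arm_command --commands '[[[0.5,-0.002,0.002,0.005,0],[0.5,-0.0035,0.003,0.015,0],[0.5,-0.0035,0.003,0.03,0],[0.5,-0.0035,0.003,0.045,0],[0.5,-0.0035,0.003,0.052,0]]]'

```text
clock: 23.7
tcp_pos: [578.9, -322.0, 79.3]
tcp_rot: [0.631, 0.776, -0.003, -0.009]
ft_force: [0.1, 0.7, -0.2]
gripper_width: 0.501
```

>>> arm_command --commands '[[[0.6,0,0,0,0],[0.75,0,0,0,0],[1,0,0,0,0],[1,0,0,0,0],[1,0,0,0,0]]]'

```text
clock: 24.2
tcp_pos: [579.2, -322.1, 79.8]
tcp_rot: [0.631, 0.776, -0.003, -0.008]
ft_force: [-0.9, 0.5, -0.9]
gripper_width: 0.19
```

>>> arm_command --commands '[[[1,0,0,-0.01,0],[1,0,0,-0.03,0],[1,0,0,-0.06,0],[1,0,0,-0.1,0],[1,0,0,-0.125,0]]]'

```text
clock: 24.7
tcp_pos: [582.3, -323.7, 208.8]
tcp_rot: [0.631, 0.776, -0.002, -0.006]
ft_force: [0.5, -0.6, 0.0]
gripper_width: 0.195
```

```bash
python3 - <<'E'
from h import *
go(*sta(36,0),200,99.6)
E
```

```text
tcp [ 582.3 -323.7  208.8] yaw 101.7 tilt 0.77 shift [0.324  0.1317 0.0095] turn 2.1 F [ 0.5 -0.6  0. ] w 0.195 t 24.7 j7 2.36
```

>>> arm_command --commands '[[[1,0.04,0.016,0,0.5],[1,0.085,0.034,0,1],[1,0.13,0.052,0,1.5],[1,0.175,0.071,0,2],[1,0.22,0.09,0,2]]]'

```text
clock: 25.2
tcp_pos: [626.0, -88.1, 210.6]
tcp_rot: [0.645, 0.764, -0.002, -0.006]
ft_force: [0.9, 0.4, -0.7]
gripper_width: 0.193
```

```bash
python3 - <<'E'
from h import *
go(*sta(36,0),200,99.6)
E
```

```text
tcp [626.  -88.1 210.6] yaw 99.7 tilt 0.70 shift [0.1037 0.0373 0.0108] turn 0.1 F [ 0.9  0.4 -0.7] w 0.193 t 25.2 j7 1.95
```

>>> arm_command --commands '[[[1,0.03,0.01,0,0],[1,0.06,0.02,0.004,0],[1,0.09,0.032,0.008,0],[1,0.1037,0.0373,0.0108,0],[1,0.1037,0.0373,0.0108,0]]]'

```text
clock: 25.7
tcp_pos: [645.1, 23.2, 200.0]
tcp_rot: [0.643, 0.766, -0.002, -0.006]
ft_force: [-0.6, 0.0, -0.8]
gripper_width: 0.197
```

>>> arm_command --commands '[[[1,0,0,0,0],[1,0,0,0,0],[1,0,0,0,0],[1,0,0,0,0],[1,0,0,0,0]]]'

```text
clock: 26.2
tcp_pos: [645.1, 22.3, 200.1]
tcp_rot: [0.644, 0.765, -0.002, -0.006]
ft_force: [-0.1, -0.6, -0.7]
gripper_width: 0.193
```

```bash
python3 - <<'E'
from h import *
go(*sta(36,0),200,99.6)
f=grab("wrist"); save(f,"w4.png",scale=1.5)
g=cv2.cvtColor(f["frame"],cv2.COLOR_RGB2GRAY); m=(g<150).astype(np.uint8); k,l,st,ce=cv2.connectedComponentsWithStats(m)
for i in range(1,k):
    if 80<st[i,4]<1500: 
        p=onplane(f,ce[i],62)[0]; print(ce[i].round(),st[i,2:5],p.round(1))
for x in(-72,-36,0,36,72): print(x,np.round(sta(x,0),1))
E
```

```text
tcp [645.1  22.3 200.1] yaw 99.9 tilt 0.73 shift [-0.0019 -0.0004  0.0001] turn 0.3 F [-0.1 -0.6 -0.7] w 0.193 t 26.2 j7 1.77
[255.  73.] [ 20  15 187] [534.5   2.7  62. ]
[161. 121.] [ 44  42 790] [594.8 -84.1  62. ]
[255. 114.] [ 18  19 138] [572.1   9.7  62. ]
[254. 153.] [ 18  14 160] [610.6  15.3  62. ]
[254. 184.] [ 17  14 181] [644.4  21.2  62. ]
-72 [538.6   2.4]
-36 [574.1   8.4]
0 [609.6  14.4]
36 [645.1  20.4]
72 [680.6  26.4]
```

View pics/w4.png

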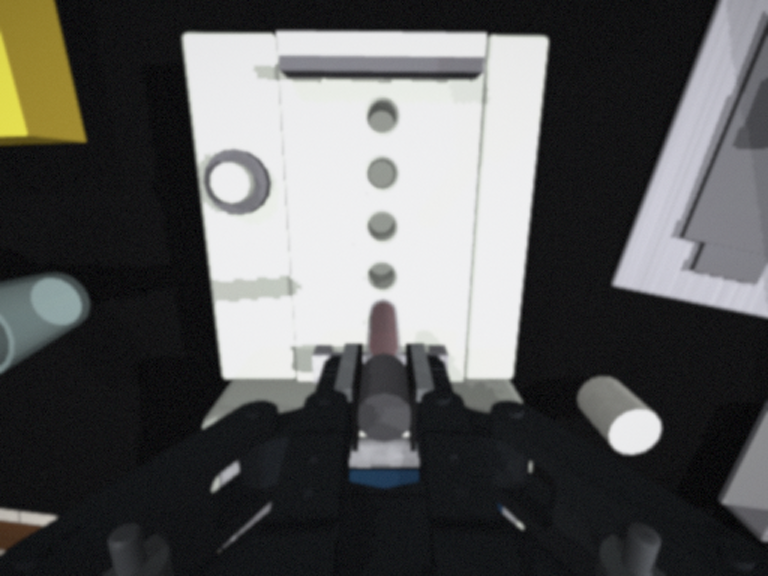

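```bash
python3 - <<'E'
from h import *
s=telemetry.state(); M=R.from_quat(s["tcp_rot"]).as_matrix(); print("tool z",M[:,2].round(4))
f=grab("wrist"); c=cloud(f)
for v in range(200,262,6):
    row=c[v,225:290]; m=(row[:,2]>95)&(row[:,2]<215)
    if m.sum(): print(v,np.nonzero(m)[0][[0,-1]]+225,np.median(row[m],0).round(1))
print(onplane(f,(255.3,203),126.5))
E
```

```text
tool z [-0.0115  0.0055 -0.9999]
200 [251 258] [639.1  20.7 134.6]
206 [246 263] [639.9  20.7 148.3]
212 [245 264] [639.8  20.7 161.7]
218 [245 265] [639.8  21.  174.2]
224 [244 266] [639.7  20.9 184.9]
230 [229 282] [636.4  20.9 206. ]
236 [228 283] [637.4  19.8 207. ]
242 [225 289] [638.3  21.6 212.8]
248 [241 270] [641.9  15.4 212.9]
[[644.39610318  22.42493912 126.5       ]]
```

>>> arm_command --commands '[[[1,-0.0006,-0.0023,0.01,0],[1,-0.0006,-0.0023,0.025,0],[1,-0.0006,-0.0023,0.04,0],[1,-0.0006,-0.0023,0.052,0],[1,-0.0006,-0.0023,0.056,0]]]'

```text
clock: 26.8
tcp_pos: [640.9, 22.2, 141.6]
tcp_rot: [0.643, 0.766, -0.003, -0.007]
ft_force: [1.0, -0.5, 0.1]
gripper_width: 0.195
```

```bash
cat > tube.py <<'E'
from h import *
def tube():
    go(0,0,0)
    f=grab("wrist"); c=cloud(f); s=telemetry.state(); M=R.from_quat(s["tcp_rot"]).as_matrix(); y=M[:2,1]; p=np.array(s["tcp_pos"]); P=[]
    for v in range(150,300,2):
        row=c[v,225:290]; z=row[:,2]-p[2]; m=(z>-62)&(z<-12)&(np.hypot(row[:,0]-p[0],row[:,1]-p[1])<25)
        if 8<m.sum(): q=row[m]; u=q[:,:2]@y; P.append(np.r_[q[np.argsort(u)[:5],:2].mean(0)*0+ (np.median(q[:,:2]@M[:2,0])*M[:2,0]/1+ (np.percentile(u,15)+8)*y), np.median(q[:,2])])
    P=np.array(P); print("tube axis mid",np.median(P,0).round(1),"top",P[-5:].mean(0).round(1),"bot",P[:5].mean(0).round(1),"n",len(P)); return f
E
python3 - <<'E'
from tube import *
f=tube(); save(f,"w5.png",(180,60,340,260),3)
g=cv2.cvtColor(f["frame"],cv2.COLOR_RGB2GRAY); m=(g<165).astype(np.uint8); k,l,st,ce=cv2.connectedComponentsWithStats(m)
for i in range(1,k):
    if 80<st[i,4]<1500: 
        p=onplane(f,ce[i],62)[0]; print(ce[i].round(),st[i,2:5],p.round(1))
E
```

```text
tcp [640.9  22.2 141.6] yaw 99.9 tilt 0.91 shift [ 0.0876 -0.6331  0.1511] turn 0.0 F [ 1.  -0.5  0.1] w 0.195 t 26.8 j7 1.79
tube axis mid [642.4  22.  107.2] top [642.6  21.9 121.8] bot [642.4  22.   90.3] n 13
[254.  72.] [ 27  29 609] [537.3   3.3  62. ]
[502. 162.] [  29   95 1434] [570.2 223.1  62. ]
[254. 121.] [ 25  26 522] [572.9   9.2  62. ]
[254. 164.] [ 24  24 442] [608.3  15.2  62. ]
[178. 208.] [  6  22 102] [657.8 -44.7  62. ]
```

View pics/w5.png

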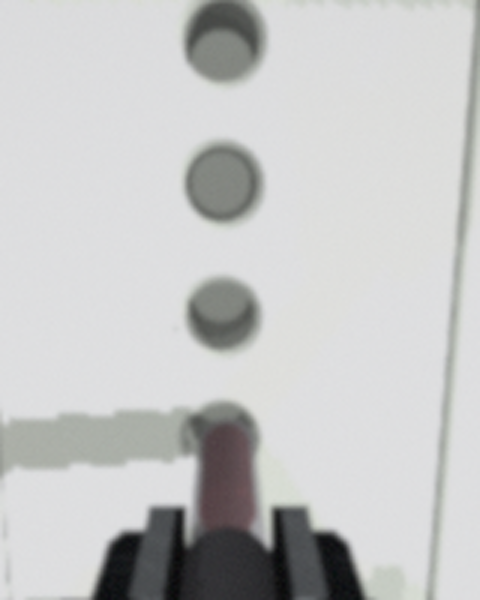

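>>> arm_command --commands '[[[1,0,0,0,0],[1,0,0,0,0],[1,0,0,0,0],[1,0,0,0,0],[1,0,0,0,0]]]'

```text
clock: 27.35
tcp_pos: [641.3, 22.2, 142.2]
tcp_rot: [0.643, 0.766, -0.003, -0.007]
ft_force: [0.6, -0.3, -0.0]
gripper_width: 0.193
```

```bash
sed -i 's/o=(609.6,14.4)/o=(608.4,15.3)/' h.py; python3 - <<'E'
from tube import *
f=tube(); print(sta(36,0)); go(642.4,21.4,88,99.6)
E
```

```text
tcp [641.3  22.2 142.2] yaw 99.9 tilt 0.86 shift [ 0.0877 -0.6337  0.1511] turn 0.0 F [ 0.6 -0.3 -0. ] w 0.193 t 27.4 j7 1.79
tube axis mid [642.8  21.9 108.1] top [643.3  21.1 122.6] bot [642.8  21.9  90.7] n 13
(np.float64(643.8958573345382), np.float64(21.30367488177968))
tcp [641.3  22.2 142.1] yaw 99.9 tilt 0.87 shift [-0.0014  0.0017  0.0541] turn 0.3 F [0.6 0.1 0.3] w 0.191 t 27.4 j7 1.79
```

>>> arm_command --commands '[[[1,-0.0005,0.001,0.002,0],[1,-0.0006,0.001,0.006,0],[1,-0.0006,0.0013,0.01,0],[1,-0.0006,0.0014,0.015,0],[1,-0.0006,0.0015,0.02,0]]]'

```text
clock: 27.9
tcp_pos: [642.4, 21.9, 121.5]
tcp_rot: [0.643, 0.766, -0.003, -0.007]
ft_force: [0.5, -0.1, -0.5]
gripper_width: 0.192
```

```bash
python3 - <<'E'
from tube import *
f=tube(); go(642.4,21.4,88,99.6)
E
```

```text
tcp [642.4  21.9 121.5] yaw 99.9 tilt 0.89 shift [ 0.0883 -0.6349  0.1307] turn 0.0 F [ 0.5 -0.1 -0.5] w 0.192 t 27.9 j7 1.80
tube axis mid [644.   22.4  63. ] top [648.5  24.2  63.2] bot [628.9  19.8  62.6] n 25
tcp [641.9  22.  120.6] yaw 99.9 tilt 0.95 shift [-0.0009  0.0009  0.0326] turn 0.3 F [-0.3 -0.2 -0.8] w 0.190 t 27.9 j7 1.80
```

>>> arm_command --commands '[[[1,-0.0003,0.0003,0.006,0],[1,-0.0006,0.0005,0.013,0],[1,-0.0006,0.0006,0.02,0],[1,-0.0006,0.0006,0.026,0],[1,-0.0006,0.0006,0.031,0]]]'

```text
clock: 28.45
tcp_pos: [641.9, 21.6, 88.9]
tcp_rot: [0.643, 0.766, -0.003, -0.008]
ft_force: [-0.3, -0.4, 0.1]
gripper_width: 0.195
```

```bash
python3 - <<'E'
from h import *
go(642.4,21.4,88,99.6)
E
```

```text
tcp [641.9  21.6  88.9] yaw 99.9 tilt 0.98 shift [-0.0003  0.0005  0.0009] turn 0.3 F [-0.3 -0.4  0.1] w 0.195 t 28.4 j7 1.80
```

>>> arm_command --commands '[[[0.9,0,0,0.0005,0],[0.75,0,0,0.0005,0],[0.6,0,0,0,0],[0.6,0,0,0,0],[0.6,0,0,-0.005,0]]]'

```text
clock: 28.95
tcp_pos: [641.6, 21.6, 93.7]
tcp_rot: [0.643, 0.766, -0.004, -0.008]
ft_force: [0.0, 0.3, 0.8]
gripper_width: 0.402
```

>>> arm_command --commands '[[[0.5,0,0,-0.02,0],[0.5,0,0,-0.05,0],[0.5,0,0,-0.08,0],[0.5,0,0,-0.11,0],[0.5,0,0,-0.12,0]]]'

```text
clock: 29.45
tcp_pos: [645.6, 20.9, 217.7]
tcp_rot: [0.643, 0.766, -0.002, -0.006]
ft_force: [0.9, -0.3, 0.1]
gripper_width: 0.499
```

```bash
python3 - <<'E'
from caps import *
f=grab("wrist"); caps(f,95,130); go(494.2,-341.4,205,101.9)
E
```

```text
[256. 191.] 363 top z 123.9 circle [642.9  20.9] r 8.8
[161. 266.] 233 top z 109.4 circle [749.2 -68.3] r 14.8
[257. 266.] 617 top z 109.5 circle [731.6  36.7] r 40.8
[342. 267.] 114 top z 113.2 circle [717.5 133.4] r 5.9
[250. 294.] 2217 top z 128.8 circle [760.1  39.2] r 49.1
[153. 346.] 71 top z 115.1 circle [849.4 -63.9] r 20.9
tcp [645.7  20.9 217.7] yaw 99.9 tilt 0.72 shift [-0.3309 -0.2115  0.0123] turn -2.0 F [1.  0.7 1.7] w 0.500 t 29.5 j7 1.77
```

Tube C is fully home in well 3 (cap top 8.2 mm higher than in the rack, as expected). Next is tube B.

>>> arm_command --commands '[[[0.5,-0.035,-0.022,0,-0.5],[0.5,-0.075,-0.048,0,-1],[0.5,-0.115,-0.073,0,-1.5],[0.5,-0.155,-0.099,0,-2],[0.5,-0.19,-0.121,0,-2]]]'

```text
clock: 30.0
tcp_pos: [557.1, -189.3, 216.4]
tcp_rot: [0.63, 0.776, -0.002, -0.007]
ft_force: [0.2, 0.3, -0.6]
gripper_width: 0.501
```

>>> arm_command --commands '[[[0.5,-0.035,-0.02,0.005,0],[0.5,-0.07,-0.045,0.015,0],[0.5,-0.11,-0.07,0.03,0],[0.5,-0.138,-0.085,0.05,0],[0.5,-0.138,-0.085,0.065,0]]]'

```text
clock: 30.5
tcp_pos: [497.1, -347.1, 149.3]
tcp_rot: [0.633, 0.774, -0.004, -0.007]
ft_force: [-0.7, 0.4, -0.3]
gripper_width: 0.503
```

```bash
python3 - <<'E'
from caps import *
go(494.3,-341.5,135,101.9); f=grab("wrist"); caps(f,95)
go(494.3,-341.5,135,101.9)
E
```

```text
tcp [ 497.1 -347.1  149.3] yaw 101.4 tilt 0.97 shift [ 0.0059 -0.0014  0.0144] turn -0.5 F [-0.7  0.4 -0.3] w 0.503 t 30.5 j7 2.48
[349. 155.] 686 top z 115.7 circle [ 438.3 -292.2] r 9.0
[264. 214.] 561 top z 115.5 circle [ 494.1 -341.4] r 9.0
[ 38. 243.] 3996 top z 124.3 circle [ 561.4 -512.4] r 21.4
tcp [ 497.6 -342.6  146.8] yaw 101.6 tilt 1.17 shift [ 0.0017 -0.0028  0.0119] turn -0.3 F [-0.   1.3 -1.7] w 0.502 t 30.6 j7 2.48
```

>>> arm_command --commands '[[[0.5,0.001,-0.002,0.003,0],[0.5,0.0017,-0.0028,0.008,0],[0.5,0.0017,-0.0028,0.012,0],[0.5,0.0017,-0.0028,0.012,0],[0.5,0.0017,-0.0028,0.012,0]]]'

```text
clock: 31.05
tcp_pos: [494.9, -341.1, 135.3]
tcp_rot: [0.632, 0.775, -0.003, -0.009]
ft_force: [0.2, 0.9, 0.0]
gripper_width: 0.5
```

```bash
python3 - <<'E'
from h import *
go(494.2,-341.4,80.5,101.9)
E
```

```text
tcp [ 494.9 -341.1  135.3] yaw 101.7 tilt 1.13 shift [-0.0008  0.0001  0.0548] turn -0.2 F [0.2 0.9 0. ] w 0.500 t 31.1 j7 2.48
```

>>> arm_command --commands '[[[0.5,-0.0008,0.0001,0.012,0],[0.5,-0.0008,0.0001,0.025,0],[0.5,-0.0008,0.0001,0.038,0],[0.5,-0.0008,0.0001,0.05,0],[0.5,-0.0008,0.0001,0.0545,0]]]'

```text
clock: 31.55
tcp_pos: [493.1, -340.8, 78.7]
tcp_rot: [0.632, 0.775, -0.003, -0.011]
ft_force: [-0.8, -0.3, -0.1]
gripper_width: 0.5
```

>>> arm_command --commands '[[[0.6,0,0,0,0],[0.75,0,0,0,0],[1,0,0,0,0],[1,0,0,0,0],[1,0,0,0,0]]]'

```text
clock: 32.05
tcp_pos: [493.3, -340.9, 79.0]
tcp_rot: [0.632, 0.775, -0.003, -0.011]
ft_force: [-0.8, 0.5, -0.4]
gripper_width: 0.198
```

>>> arm_command --commands '[[[1,0,0,-0.01,0],[1,0,0,-0.03,0],[1,0,0,-0.06,0],[1,0,0,-0.1,0],[1,0,0,-0.125,0]]]'

```text
clock: 32.55
tcp_pos: [496.7, -342.8, 207.7]
tcp_rot: [0.632, 0.775, -0.003, -0.009]
ft_force: [-0.1, -0.2, -0.1]
gripper_width: 0.193
```

```bash
python3 - <<'E'
from h import *
go(*sta(0,0),200,99.6)
E
```

```text
tcp [ 496.7 -342.8  207.7] yaw 101.6 tilt 1.05 shift [0.3281 0.1818 0.008 ] turn 2.0 F [-0.1 -0.2 -0.1] w 0.193 t 32.5 j7 2.46
```

>>> arm_command --commands '[[[1,0.04,0.022,0,0.5],[1,0.08,0.044,0,1],[1,0.12,0.066,0,1.5],[1,0.16,0.088,0,2],[1,0.2,0.11,0,2]]]'

```text
clock: 33.05
tcp_pos: [564.6, -123.0, 209.1]
tcp_rot: [0.645, 0.764, -0.003, -0.008]
ft_force: [0.4, 0.6, -0.7]
gripper_width: 0.194
```

```bash
python3 - <<'E'
from h import *
go(*sta(0,0),160,99.6)
E
```

```text
tcp [ 564.6 -123.   209.1] yaw 99.6 tilt 0.97 shift [0.1286 0.067  0.0492] turn 0.0 F [ 0.4  0.6 -0.7] w 0.194 t 33.0 j7 2.01
```

>>> arm_command --commands '[[[1,0.04,0.02,0,0],[1,0.08,0.042,0,0],[1,0.115,0.06,0.005,0],[1,0.129,0.066,0.02,0],[1,0.129,0.066,0.04,0]]]'

```text
clock: 33.55
tcp_pos: [608.8, 19.2, 169.8]
tcp_rot: [0.643, 0.765, -0.001, -0.008]
ft_force: [0.2, 0.5, -1.3]
gripper_width: 0.192
```

>>> arm_command --commands '[[[1,0,0,0,0],[1,0,0,0,0],[1,0,0,0.002,0],[1,0,0,0.004,0],[1,0,0,0.004,0]]]'

```text
clock: 34.05
tcp_pos: [608.8, 18.7, 166.1]
tcp_rot: [0.644, 0.765, -0.001, -0.007]
ft_force: [-0.6, 0.4, -1.1]
gripper_width: 0.193
```

```bash
python3 - <<'E'
from tube import *
f=tube(); print(sta(0,0)); go(*sta(0,0),87,99.6)
g=cv2.cvtColor(f["frame"],cv2.COLOR_RGB2GRAY); m=(g<165).astype(np.uint8); k,l,st,ce=cv2.connectedComponentsWithStats(m)
for i in range(1,k):
    if 80<st[i,4]<1500: 
        p=onplane(f,ce[i],62)[0]; print(ce[i].round(),st[i,2:5],p.round(1))
E
```

```text
tcp [608.8  18.7 166.1] yaw 99.8 tilt 0.86 shift [ 0.084  -0.6011  0.1737] turn 0.0 F [-0.6  0.4 -1.1] w 0.193 t 34.0 j7 1.79
tube axis mid [610.3  18.6 132.5] top [610.6  17.8 146.3] bot [610.2  18.7 115.2] n 13
(np.float64(608.4), np.float64(15.3))
tcp [608.8  18.8 166.1] yaw 99.9 tilt 0.86 shift [-0.0042 -0.0001  0.0791] turn 0.3 F [ 0.2  0.2 -0.4] w 0.196 t 34.1 j7 1.79
[251. 115.] [ 22  23 390] [537.3   3.1  62. ]
[251. 156.] [ 21  19 316] [573.    9.2  62. ]
```

>>> arm_command --commands '[[[1,-0.0015,-0.001,0.003,0],[1,-0.003,-0.002,0.01,0],[1,-0.0031,-0.0021,0.018,0],[1,-0.0031,-0.0021,0.024,0],[1,-0.0031,-0.0021,0.024,0]]]'

```text
clock: 34.6
tcp_pos: [606.0, 15.7, 140.7]
tcp_rot: [0.644, 0.765, -0.002, -0.008]
ft_force: [-0.4, 0.2, -0.3]
gripper_width: 0.191
```

```bash
python3 - <<'E'
from tube import *
f=tube(); go(*sta(0,0),87,99.6)
E
```

```text
tcp [606.   15.7 140.7] yaw 99.9 tilt 0.98 shift [ 0.0869 -0.5977  0.1497] turn 0.0 F [-0.4  0.2 -0.3] w 0.191 t 34.6 j7 1.80
tube axis mid [607.3  15.5 106.5] top [607.6  14.9 121.4] bot [607.3  15.6  89.7] n 13
tcp [606.5  15.7 141.3] yaw 99.9 tilt 0.93 shift [-0.0013  0.0025  0.0543] turn 0.3 F [ 0.6 -0.3 -0. ] w 0.194 t 34.6 j7 1.80
```

>>> arm_command --commands '[[[1,-0.0001,0.0005,0.004,0],[1,-0.0002,0.0006,0.01,0],[1,-0.0003,0.0007,0.016,0],[1,-0.0004,0.0008,0.022,0],[1,-0.0005,0.0009,0.027,0]]]'

```text
clock: 35.15
tcp_pos: [606.8, 15.5, 113.6]
tcp_rot: [0.644, 0.765, -0.002, -0.008]
ft_force: [1.2, -0.3, -0.5]
gripper_width: 0.192
```

```bash
python3 - <<'E'
from h import *
go(607,15.5,87.3,99.6)
E
```

```text
tcp [606.8  15.5 113.6] yaw 99.9 tilt 0.95 shift [-0.0003  0.0005  0.0263] turn 0.3 F [ 1.2 -0.3 -0.5] w 0.192 t 35.1 j7 1.81
```

>>> arm_command --commands '[[[1,-0.0001,0.0002,0.006,0],[1,-0.0002,0.0003,0.012,0],[1,-0.0003,0.0004,0.018,0],[1,-0.0003,0.0005,0.023,0],[1,-0.0003,0.0005,0.0255,0]]]'

```text
clock: 35.65
tcp_pos: [606.7, 15.6, 87.4]
tcp_rot: [0.644, 0.765, -0.002, -0.008]
ft_force: [-0.1, -0.5, -1.0]
gripper_width: 0.196
```

>>> arm_command --commands '[[[0.9,0,0,0.0005,0],[0.75,0,0,0.0005,0],[0.6,0,0,0,0],[0.6,0,0,0,0],[0.6,0,0,-0.005,0]]]'

```text
clock: 36.15
tcp_pos: [606.4, 15.5, 92.2]
tcp_rot: [0.644, 0.765, -0.002, -0.009]
ft_force: [-0.5, -1.1, 0.1]
gripper_width: 0.4
```

>>> arm_command --commands '[[[0.5,0,0,-0.02,0],[0.5,0,0,-0.05,0],[0.5,0,0,-0.08,0],[0.5,0,0,-0.11,0],[0.5,0,0,-0.12,0]]]'

```text
clock: 36.65
tcp_pos: [610.2, 14.5, 215.9]
tcp_rot: [0.644, 0.765, -0.0, -0.007]
ft_force: [0.3, 0.1, -0.0]
gripper_width: 0.5
```

```bash
python3 - <<'E'
from caps import *
f=grab("wrist"); caps(f,95,130); go(438.6,-292.2,205,101.9)
E
```

```text
[256. 191.] 374 top z 123.7 circle [607.8  14.8] r 8.8
[256. 225.] 403 top z 123.7 circle [642.9  20.9] r 9.0
[257. 295.] 840 top z 109.6 circle [730.7  36.3] r 49.6
[256. 316.] 1188 top z 123.5 circle [740.7  38.3] r 50.8
[158. 340.] 367 top z 129.2 circle [787.  -57.8] r 16.3
tcp [610.3  14.5 215.9] yaw 99.9 tilt 0.77 shift [-0.2729 -0.2216  0.0102] turn -2.0 F [0.4 0.4 1.2] w 0.498 t 36.7 j7 1.78
```

Tube B is home too (cap top 123.7). Tube A at (438.6,-292.2) next.

>>> arm_command --commands '[[[0.5,-0.035,-0.028,0,-0.5],[0.5,-0.07,-0.056,0,-1],[0.5,-0.105,-0.084,0,-1.5],[0.5,-0.14,-0.112,0,-2],[0.5,-0.17,-0.138,0,-2]]]'

```text
clock: 37.2
tcp_pos: [501.3, -178.4, 214.4]
tcp_rot: [0.631, 0.776, -0.001, -0.007]
ft_force: [-0.4, -0.2, -0.7]
gripper_width: 0.499
```

>>> arm_command --commands '[[[0.5,-0.03,-0.022,0.005,0],[0.5,-0.06,-0.045,0.015,0],[0.5,-0.09,-0.065,0.03,0],[0.5,-0.1,-0.079,0.05,0],[0.5,-0.1,-0.079,0.07,0]]]'

```text
clock: 37.7
tcp_pos: [440.5, -294.7, 142.7]
tcp_rot: [0.633, 0.774, -0.002, -0.008]
ft_force: [0.4, 1.1, -0.3]
gripper_width: 0.5
```

>>> arm_command --commands '[[[0.5,0,0,0,0],[0.5,0,0,0,0],[0.5,0,0,0,0],[0.5,0,0,0,0],[0.5,0,0,0,0]]]'

```text
clock: 38.2
tcp_pos: [441.3, -294.5, 143.4]
tcp_rot: [0.632, 0.775, -0.002, -0.007]
ft_force: [0.2, -0.0, 0.2]
gripper_width: 0.497
```

```bash
python3 - <<'E'
from caps import *
f=grab("wrist"); caps(f,95)
go(438.7,-292.2,80.5,101.9)
E
```

```text
[260. 217.] 600 top z 115.6 circle [ 438.3 -291.9] r 8.8
[  6. 306.] 209 top z 100.3 circle [ 564.5 -488.1] r 22.0
tcp [ 441.1 -294.5  143.2] yaw 101.5 tilt 0.88 shift [ 0.0022 -0.0011  0.0628] turn -0.4 F [-0.3 -0.3 -0.4] w 0.500 t 38.2 j7 2.46
```

>>> arm_command --commands '[[[0.5,0.0015,-0.001,0.008,0],[0.5,0.0025,-0.001,0.022,0],[0.5,0.0025,-0.0008,0.04,0],[0.5,0.0025,-0.0005,0.055,0],[0.5,0.0025,-0.0005,0.0625,0]]]'

```text
clock: 38.75
tcp_pos: [438.5, -291.0, 79.3]
tcp_rot: [0.632, 0.775, -0.002, -0.008]
ft_force: [0.6, -0.1, 0.1]
gripper_width: 0.5
```

>>> arm_command --commands '[[[0.6,0,0,0,0],[0.75,0,0,0,0],[1,0,0,0,0],[1,0,0,0,0],[1,0,0,0,0]]]'

```text
clock: 39.25
tcp_pos: [438.8, -291.2, 79.7]
tcp_rot: [0.632, 0.775, -0.002, -0.008]
ft_force: [-0.1, -0.3, 0.3]
gripper_width: 0.193
```

>>> arm_command --commands '[[[1,0,0,-0.01,0],[1,0,0,-0.03,0],[1,0,0,-0.06,0],[1,0,0,-0.1,0],[1,0,0,-0.125,0]]]'

```text
clock: 39.75
tcp_pos: [441.3, -292.9, 208.1]
tcp_rot: [0.632, 0.775, -0.001, -0.006]
ft_force: [0.8, 0.2, -0.3]
gripper_width: 0.195
```

```bash
python3 - <<'E'
from h import *
go(*sta(-37,0),205,99.6)
E
```

```text
tcp [ 441.3 -292.9  208.1] yaw 101.5 tilt 0.74 shift [0.2698 0.1884 0.0034] turn 1.9 F [ 0.8  0.2 -0.3] w 0.195 t 39.8 j7 2.42
```

>>> arm_command --commands '[[[1,0.035,0.024,0,0.5],[1,0.07,0.049,0,1],[1,0.105,0.073,0,1.5],[1,0.14,0.098,0,1.9],[1,0.17,0.119,0,1.9]]]'

```text
clock: 40.25
tcp_pos: [524.8, -100.2, 209.3]
tcp_rot: [0.645, 0.764, -0.001, -0.006]
ft_force: [0.7, 0.5, -0.2]
gripper_width: 0.191
```

```bash
python3 - <<'E'
from h import *
go(*sta(-37,0),165,99.6)
E
```

```text
tcp [ 524.8 -100.2  209.3] yaw 99.7 tilt 0.70 shift [0.0994 0.0653 0.0445] turn 0.1 F [ 0.7  0.5 -0.2] w 0.191 t 40.2 j7 1.98
```

>>> arm_command --commands '[[[1,0.03,0.02,0,0],[1,0.06,0.04,0,0],[1,0.085,0.056,0.005,0],[1,0.098,0.064,0.02,0],[1,0.098,0.064,0.042,0]]]'

```text
clock: 40.75
tcp_pos: [572.3, 10.1, 167.7]
tcp_rot: [0.643, 0.765, 0.001, -0.005]
ft_force: [-0.8, -1.4, -0.4]
gripper_width: 0.192
```

>>> arm_command --commands '[[[1,0,0,0,0],[1,0,0,0,0],[1,0,0,0.002,0],[1,0,0,0.002,0],[1,0,0,0.002,0]]]'

```text
clock: 41.25
tcp_pos: [572.6, 9.7, 166.4]
tcp_rot: [0.644, 0.765, 0.001, -0.005]
ft_force: [0.5, 0.4, -0.3]
gripper_width: 0.193
```

```bash
python3 - <<'E'
from tube import *
f=tube(); print(sta(-36,0)); go(*sta(-36,0),140,99.6)
E
```

```text
tcp [572.6   9.7 166.4] yaw 99.9 tilt 0.58 shift [ 0.087  -0.5649  0.17  ] turn 0.0 F [ 0.5  0.4 -0.3] w 0.193 t 41.2 j7 1.79
tube axis mid [573.1   9.5 134. ] top [573.1  10.1 146.3] bot [573.3   9.5 118.6] n 12
(np.float64(572.9041426654618), np.float64(9.29632511822032))
tcp [572.5   9.9 166.3] yaw 99.9 tilt 0.58 shift [-0.0008  0.0004  0.0263] turn 0.3 F [-0.1  0.6  0.2] w 0.195 t 41.3 j7 1.79
```

>>> arm_command --commands '[[[1,-0.0002,0,0.004,0],[1,-0.0004,0,0.01,0],[1,-0.0004,0,0.018,0],[1,-0.0004,0,0.025,0],[1,-0.0004,0,0.03,0]]]'

```text
clock: 41.8
tcp_pos: [571.9, 9.7, 135.2]
tcp_rot: [0.644, 0.765, 0.0, -0.005]
ft_force: [-0.5, -0.1, -0.0]
gripper_width: 0.19
```

```bash
python3 - <<'E'
from tube import *
f=tube(); go(572.4,9.4,88,99.6)
E
```

```text
tcp [571.9   9.7 135.2] yaw 99.9 tilt 0.63 shift [ 0.0873 -0.5642  0.1396] turn 0.0 F [-0.5 -0.1 -0. ] w 0.190 t 41.8 j7 1.80
tube axis mid [572.4   9.4 100.1] top [572.8   8.7 115. ] bot [572.4   9.7  83. ] n 13
tcp [571.5   9.7 134.6] yaw 99.9 tilt 0.66 shift [-0.0009  0.0012  0.0466] turn 0.3 F [-0.   0.6 -0.6] w 0.190 t 41.9 j7 1.80
```

>>> arm_command --commands '[[[1,-0.0003,0.0006,0.004,0],[1,-0.0004,0.0008,0.01,0],[1,-0.0004,0.0009,0.016,0],[1,-0.0005,0.001,0.022,0],[1,-0.0005,0.001,0.026,0]]]'

```text
clock: 42.35
tcp_pos: [572.1, 9.5, 107.9]
tcp_rot: [0.644, 0.765, -0.0, -0.006]
ft_force: [-0.1, -0.8, -0.5]
gripper_width: 0.194
```

```bash
python3 - <<'E'
from h import *
go(572.4,9.4,88,99.6)
E
```

```text
tcp [572.1   9.5 107.9] yaw 99.9 tilt 0.68 shift [-0.0004  0.0004  0.0199] turn 0.3 F [-0.1 -0.8 -0.5] w 0.194 t 42.4 j7 1.81
```

>>> arm_command --commands '[[[1,-0.0001,0.0002,0.006,0],[1,-0.0002,0.0003,0.012,0],[1,-0.0003,0.0004,0.016,0],[1,-0.0004,0.0004,0.019,0],[1,-0.0004,0.0004,0.0195,0]]]'

```text
clock: 42.85
tcp_pos: [572.2, 9.4, 88.1]
tcp_rot: [0.644, 0.765, -0.0, -0.006]
ft_force: [0.4, -0.7, -0.0]
gripper_width: 0.194
```

>>> arm_command --commands '[[[0.9,0,0,0.0005,0],[0.75,0,0,0.0005,0],[0.6,0,0,0,0],[0.6,0,0,0,0],[0.6,0,0,-0.005,0]]]'

```text
clock: 43.35
tcp_pos: [571.8, 9.3, 92.8]
tcp_rot: [0.644, 0.765, -0.001, -0.007]
ft_force: [0.4, 1.0, 0.1]
gripper_width: 0.404
```

>>> arm_command --commands '[[[0.5,0,0,-0.02,0],[0.5,0,0,-0.05,0],[0.5,0,0,-0.08,0],[0.7,0,0,-0.11,0],[1,0,0,-0.12,0]]]'

```text
clock: 43.85
tcp_pos: [574.9, 8.3, 216.3]
tcp_rot: [0.644, 0.765, 0.001, -0.005]
ft_force: [1.5, -0.5, 0.1]
gripper_width: 0.166
```

```bash
python3 - <<'E'
from caps import *
f=grab("wrist"); caps(f,95,130); save(f,"w6.png",scale=1.5)
c=cloud(f); z=c[...,2]; m=((abs(z-84)<6)&(abs(c[...,0]-595)<25)&(abs(c[...,1]+84)<25)); q=c[m]; print(m.sum(),np.median(q,0),cv2.minEnclosingCircle(q[:,:2].astype(np.float32)))
r=grab("scene"); caps(r,95,130)
go(595.6,-84,150,99.6)
E
```

```text
[256. 191.] 375 top z 123.7 circle [572.3   8.7] r 8.9
[256. 225.] 400 top z 123.6 circle [607.9  15.3] r 9.1
[256. 256.] 410 top z 123.5 circle [642.5  21.1] r 8.9
[256. 319.] 361 top z 107.9 circle [729.9  35.8] r 23.9
452 [594.30995312 -82.95217087  84.60980155] ((595.2750854492188, -83.8150863647461), 12.78561019897461)
[438.  80.] 1076 top z 128.3 circle [ 382.1 1399.9] r 410.0
[62. 87.] 1003 top z 128.0 circle [-695.1  -37. ] r 294.7
[334. 107.] 116 top z 127.9 circle [302.6 667.9] r 54.0
[398. 128.] 99 top z 128.4 circle [598.  665.7] r 47.5
[163. 135.] 351 top z 127.9 circle [ 24.3 -14.9] r 63.8
[447. 144.] 76 top z 128.3 circle [788.  664.9] r 28.9
[342. 225.] 611 top z 129.4 circle [807.8  37.2] r 108.5
[369. 245.] 157 top z 107.3 circle [879.   47.1] r 104.6
[118. 287.] 270 top z 127.7 circle [ 573.7 -505.4] r 12.3
[174. 366.] 2861 top z 119.5 circle [ 826.7 -555.1] r 60.0
tcp [574.1   8.5 214.3] yaw 99.9 tilt 0.63 shift [-0.0954  0.0057  0.0634] turn 0.3 F [ 0.3  0.2 -1.2] w 0.005 t 44.0 j7 1.78
```

View pics/w6.png

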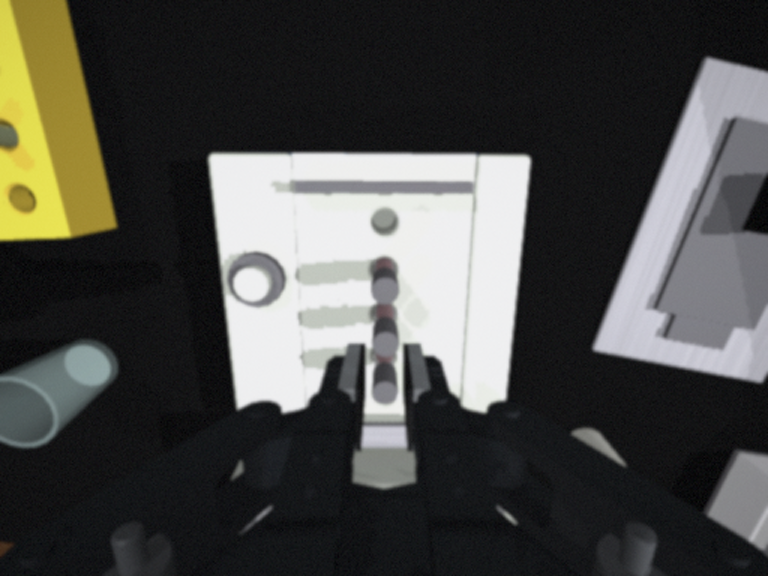

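All three caps, at (385,285), (385,340) and (385,388), stand at full depth; well 0 is empty and the guard is on its plate at right. Now the button at (255,280).

>>> arm_command --commands '[[[1,-0.025,0.002,0,0],[1,-0.055,0.004,0.01,0],[1,-0.08,0.005,0.03,0],[1,-0.0955,0.006,0.06,0],[1,-0.0955,0.006,0.085,0]]]'

```text
clock: 44.45
tcp_pos: [594.3, -87.3, 125.5]
tcp_rot: [0.645, 0.764, -0.001, -0.006]
ft_force: [-0.4, 0.7, -0.4]
gripper_width: -0.001
```

>>> arm_command --commands '[[[1,0,0,0.003,0],[1,0,0,0.006,0],[1,0,0,0.01,0],[1,0,0,0.01,0],[1,0,0,0.01,0]]]'

```text
clock: 44.95
tcp_pos: [594.8, -86.9, 116.3]
tcp_rot: [0.645, 0.764, -0.001, -0.005]
ft_force: [0.4, -0.5, 0.7]
gripper_width: 0.001
```

```bash
python3 tilt2.py | head -2; python3 - <<'E'
from h import *
go(595.5,-83.9,85,99.6)
E
```

```text
tcp [594.8 -86.9 116.3] yaw 99.7 tilt 0.61 shift [ 0.419  -0.0379  0.0618] turn 11.4 F [ 0.4 -0.5  0.7] w 0.001 t 45.0 j7 1.98
tcp [594.8 -87.  116.3] yaw 99.7 tilt 0.62 shift [0.0027 0.0015 0.0313] turn 0.1 F [-0.7  0.2 -0.6] w -0.002 t 45.0 j7 1.98Traceback (most recent call last):
  File "tilt2.py", line 8, in <module>
    k,l,st,_=cv2.connectedComponentsWithStats(m.astype(np.uint8)); m=l==1+np.argmax(st[1:,4])
                                                                          ~~~~~~~~~^^^^^^^^^^
    return _wrapfunc(a, 'argmax', axis=axis, out=out, **kwds)
    return bound(*args, **kwds)
ValueError: attempt to get argmax of an empty sequence
```

>>> arm_command --commands '[[[1,0.001,0.0005,0.005,0],[1,0.002,0.001,0.012,0],[1,0.0027,0.0015,0.02,0],[1,0.0027,0.0015,0.026,0],[1,0.0027,0.0015,0.029,0]]]'

```text
clock: 45.5
tcp_pos: [595.0, -83.8, 86.2]
tcp_rot: [0.645, 0.764, -0.001, -0.006]
ft_force: [0.3, -0.4, -0.1]
gripper_width: -0.002
```

```bash
sed -i 's/("wrist","scene","side")/sys.argv[1:] or ("wrist","scene","side")/' tilt2.py; python3 tilt2.py scene side; python3 - <<'E'
from h import *
go(595.5,-83.9,76,99.6)
E
```

```text
tcp [595.  -83.8  86.2] yaw 99.7 tilt 0.69 shift [ 0.4161 -0.0387  0.0318] turn 11.4 F [ 0.3 -0.4 -0.1] w -0.002 t 45.5 j7 1.99
scene 651 485 pitch 0.1 roll -0.1 z0 7.1 x range [-86. 102.] y [-51.  41.] ((6.801078796386719, -5.190418243408203), (191.22344970703125, 93.67964172363281), 1.4818252325057983)
side 634 435 pitch 0.1 roll -0.1 z0 6.1 x range [-90.  98.] y [-53.  41.] ((4.5673675537109375, -4.974983215332031), (191.58688354492188, 97.84473419189453), 1.908725619316101)
tcp [595.1 -83.9  86.6] yaw 99.7 tilt 0.68 shift [-0.0001  0.0005  0.0106] turn 0.1 F [ 0.3 -0.6 -0.6] w 0.003 t 45.6 j7 1.99
```

>>> arm_command --commands '[[[1,0,0,0.002,0],[1,0,0,0.004,0],[1,0,0,0.006,0],[1,0,0,0.008,0],[1,0,0,0.009,0]]]'

```text
clock: 46.1
tcp_pos: [595.4, -84.1, 78.0]
tcp_rot: [0.645, 0.764, -0.001, -0.005]
ft_force: [-3.1, 0.8, 12.5]
gripper_width: 0.003
```

>>> arm_command --commands '[[[1,0,0,0.001,0],[1,0,0,0.0015,0],[1,0,0,0.0018,0],[1,0,0,0.0018,0],[1,0,0,0.0018,0]]]'

```text
clock: 46.6
tcp_pos: [595.5, -84.1, 77.9]
tcp_rot: [0.645, 0.764, -0.001, -0.006]
ft_force: [-6.4, 0.9, 18.2]
gripper_width: 0.0
```

```bash
python3 -c "
from h import *
go(595.5,-83.9,76,99.6)"
```

```text
tcp [595.5 -84.1  77.9] yaw 99.6 tilt 0.64 shift [0.0002 0.0001 0.0019] turn 0.0 F [-6.4  0.9 18.2] w 0.000 t 46.6 j7 1.99
```

The button has bottomed: 18 N against a spring of about 5 N, with no further travel. Release, retreat, and check everything.

>>> arm_command --commands '[[[1,0,0,-0.005,0],[1,0,0,-0.02,0],[1,0,0,-0.06,0],[1,0,0,-0.11,0],[1,0,0,-0.16,0]]]'

```text
clock: 47.1
tcp_pos: [596.3, -85.1, 239.8]
tcp_rot: [0.645, 0.764, -0.001, -0.006]
ft_force: [0.4, 0.2, -0.4]
gripper_width: -0.002
```

>>> arm_command --commands '[[[1,0,-0.01,0,0],[1,0,-0.03,-0.01,0],[1,0,-0.05,-0.02,0],[1,0,-0.06,-0.03,0],[1,0,-0.06,-0.03,0]]]'

```text
clock: 47.6
tcp_pos: [537.3, -95.9, 271.9]
tcp_rot: [0.646, 0.764, -0.0, -0.005]
ft_force: [-0.6, -0.6, 0.4]
gripper_width: -0.002
```

```bash
python3 tilt2.py scene side; python3 - <<'E'
from caps import *
f=grab("wrist"); caps(f,95,130)
c=cloud(f); z=c[...,2]; m=((abs(z-82)<10)&(abs(c[...,0]-595)<14)&(abs(c[...,1]+84)<14)); print("button",m.sum(),np.percentile(z[m],[50,90]))
s=grab("side"); save(s,"s9.png",scale=1.5); go(0,0,0)
E
```

```text
tcp [537.3 -95.9 271.9] yaw 99.6 tilt 0.58 shift [0.417  0.0206 0.217 ] turn 11.3 F [-0.6 -0.6  0.4] w -0.002 t 47.6 j7 1.94
scene 432 309 pitch 0.6 roll 1.0 z0 6.9 x range [-85. 102.] y [-52.  39.] ((8.792190551757812, -5.651050567626953), (189.74456787109375, 92.84385681152344), 1.1844557523727417)
side 653 460 pitch 0.3 roll -0.3 z0 6.1 x range [-91.  98.] y [-52.  43.] ((3.7469635009765625, -4.712924957275391), (191.35122680664062, 100.77854919433594), 0.6765841841697693)
[333. 221.] 293 top z 123.7 circle [572.7   9. ] r 9.0
[331. 247.] 295 top z 123.5 circle [607.4  15.1] r 8.8
[328. 266.] 118 top z 120.3 circle [635.9  22.1] r 5.3
[256. 322.] 62 top z 106.0 circle [745.6 -58.8] r 7.8
button 409 [84.06720295 85.41930317]
tcp [538.  -94.9 269.8] yaw 99.7 tilt 0.70 shift [ 0.1818 -0.5118  0.276 ] turn 0.0 F [ 0.4  0.8 -0.1] w 0.003 t 47.8 j7 1.94
```

View pics/s9.png

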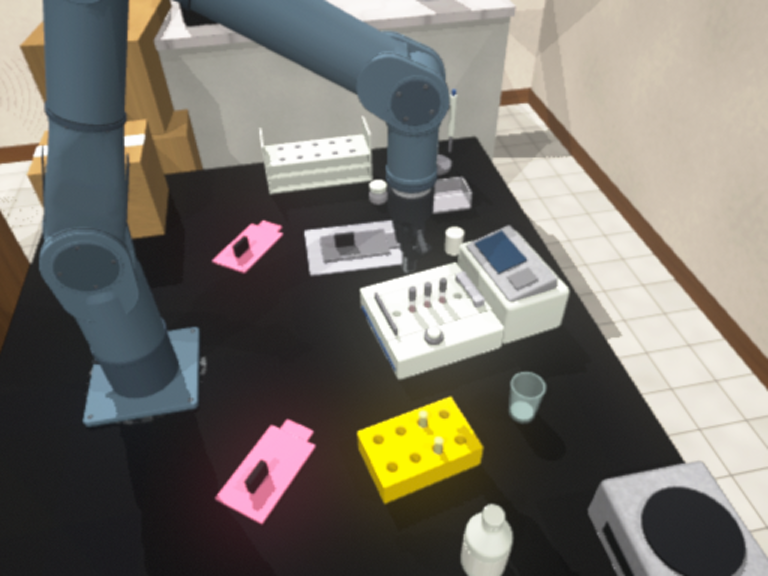

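The final view shows three tubes in wells at (412–443,290), the guard on the plate at (360,245), the button up at (433,335), and only the two short tubes left in the rack. Handing in.

```bash
python3 -c "
from h import *
print(ticket.hand_in())"
```

```text
the job is handed in; nothing more can be done
None
```

The morning run is started and handed in: the guard is parked, all three tall tubes are loaded, and the start button was pressed last. Robot time was about 48 s of the 210 s allowed.

- **Guard removal:** I raised its front to about 15° with a light grip so it pivoted in the fingers, drew it 60 mm out from under the keeper, and laid it flat on the plate. At the very start, before I loosened the grip, the tongue touched the keeper with about 5 N. After that the lift took 1–2 N.
- **Guard knocked aside:** just after I released it, it was found about 30 mm and 20 mm off centre. I lifted it and put it back.
- **Tubes:** exactly three tall capped tubes were present. They are now in wells 1, 2 and 3.
- **Button:** pressed until it bottomed, at 18 N against a spring of about 5 N, then let go.

Last checks:

- **Guard:** it lies flat, with its origin about 4 mm from the plate centre along x. The fixed cameras put its y offset at about 5 mm, while the wrist camera had read under 1 mm. I put that down to shadow and calibration.
- **Tube seating:** all three cap tops read 123.5–123.9 mm, which is fully home. In the final wrist view the well 3 cap was partly hidden and read 120.3 mm; its earlier clear views gave 123.5–123.9 mm.
- **Button height:** back at its released height, about 84–85 mm.
- **Rest of the bench:** the two short tubes and everything else in view are where they were.

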